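Reload the label printer from the back of a crowded stock hook

ROBOT

A 6-joint arm with a two-finger parallel gripper is mounted at the origin on the work surface. World frame = base frame: x ahead of the robot, y to its left, z up, the work surface at z = 0. Lengths are in mm, angles in rad, forces in N, time in s.
With the tool pointing down it reaches from about 325 to 875 mm from the base axis. Payload 4.4 kg.
Tool frame: the origin (TCP) lies midway between the tips of the shut fingers; the grasp point (between the pads) lies 19 mm behind it; z points along the fingers, y is the line along which they close (so a half turn about z gives the same grasp; the last joint's range is limited). The gripper opens to 85 mm and grips with 20 to 120 N. Pads are 22 mm wide; open, the fingers measure 114 mm over their backs; the gripper's body (76 mm by 85 mm) begins 54 mm behind the grasp point. The pads swing forward as they close: fully open they stand 13 mm farther back than shut.
Start: joints at [1.065, 0.207, 1.542, -0, 1.393, -0.15], TCP at [199.766, 539.185, 208.782] pointing down, gripper open.
Joint ranges: [-2.73, 2.73], [-0.86, 2.22], [0.23, 2.46], [-1.11, 4.25], [0.08, 2.63], [-2.82, 2.82]. Speed limits (rad/s): [2.79, 2.79, 3.14, 3.14, 3.14, 3.14].

INTERFACE

Orientations are given as a 3x3 rotation matrix whose columns are the frame's x, y, z axes.
In Python, from bench import robot, optics, job gives the robot as it stands.
- The arm moves only by the shell command python3 -m pendant 'ROWS' [OPENING]. ROWS is JSON, a list of rows, each a list of 2 entries, a list of its own where there are three numbers: the shift along the world's x, y, z each as a share of 2 cm, from -1 to 1, then the turn, a rotation vector about the world's x, y, z each as a share of 0.1 rad, from -1 to 1. In form: [[[dx, dy, dz], [ax, ay, az]], ...]. A call has 1 to 8 rows; each row shifts and turns the commanded pose from where the row before left it; what a row does not reach is not made up. A row lasts 1/10 s, in which the tool goes at most 50 mm and 8.59 degrees, less where a joint would pass 70% of its speed; a pose out of reach is approached as far as the arm can. A call with a number of a shift or a turn outside -1 to 1 is refused whole. A call with a gripper value outside its range is refused whole. OPENING is the gripper command: -1 is shut, 1 is fully open, values between are in proportion, set as the call begins (- or left out, the last holds). The fingers move at their own pace and stop on an object; the grip force is fixed at half the most. Time passes only in rows, so rows that do not move let the fingers close. It gives the time, the measured TCP pose, the force, the opening and the grip force at its end, in the units of the state.
- robot.observe(): the state, without advancing time (a new reading comes with each control period).
- optics.get_image(name): name is "side" or "top" or "wrist"; returns a dict with "image" (400x640x3 uint8, red, green, blue), "fx", "fy", "cx", "cy" (pixels), "rvec" (rotation vector, rad) and "tvec" (3), from world to camera coordinates, as OpenCV has them; the wrist camera has in their place "T_tool_cam" (4x4, takes a point from camera to tool coordinates, whose origin is the TCP and whose axes are the flange's). Camera axes: x right, y down, z forward; pixel columns grow to the right and rows downward; lengths in mm; the calibration is good to about 2 mm. The wrist camera is an equidistant fisheye: a pixel r from the principal point sees the ray r / f radians off the axis. A picture is of the moment at which its call begins: read the wrist's pose just before it. There is no depth.
- job.job_done(): hands the job in; it is judged then, once.
The state is a dict: "t": time; "joint_pos": joint angles; "joint_velocities": joint speeds; "tau": joint torques, N m; "tcp_pos": TCP position; "eef_rot": TCP orientation; "force": force on the tool from outside, world axes, zero at the start; "wrist_torque": the same for the moment, N m; "opening": finger opening in mm; "finger_force": force on a finger pad.
Only numpy, scipy, OpenCV 4.12 (cv2) and the standard library are available. Lean on these libraries where they do the work, as an engineer would, in place of code of your own. Each camera call takes 0.05 s, during which the arm holds its last target. There are 200 camera calls.

TASK

The label printer has run out, and the wide roll it takes hangs at the back of the crowded stock hook. Put the spent core lying in the open printer into the small waste bin, and hang all the narrow rolls from the front of the stock hook on the empty spare hook; only then lay the wide roll in the printer's bay, across the printer as the old core lay, and shut the lid fully. Leave everything else on the counter where it stands and the bin upright.

Things in the scene. Friction and masses are not known exactly. Their poses are not given: they have to be found in the camera images.
- stock_root (a point): crowded stock hook: 10 mm steel bar on a fixed base plate (140 x 120 x 12 mm), rising, then bent into a level 222 mm prong. Point: on the prong's axis at the bend, 170 mm above the counter; the prong runs to this point's -x, towards the robot's side; z up. The last 5 mm turn up: the tip's top is 15 mm above the prong's axis; no part of the stand is higher
- spare_root (a point): empty spare hook: same stand, same prong and same kind of point and axes as stock_root
- wide_c (a point): the wide label roll, white paper on a cardboard core: outer diameter 78 mm, 50 mm wide, core hole 38 mm, 170 g. Centre of the roll; its x axis is the roll's axis. At the start it hangs rearmost on the stock hook, centre 59 mm from the bend and 14 mm below the prong's axis. The ring of paper above the prong is 20 mm thick; 50 mm between its flat ends
- narrow1_c (a point): a narrow label roll: outer diameter 64 mm, 16 mm wide, core hole 38 mm, 45 g. Centre of the roll; x axis is the roll's axis. Three to five narrow rolls hang on the stock hook in front of the wide one, at least 8 mm apart; absent ones read None. A hung roll's centre is 14 mm below the prong's axis
- narrow2_c (a point): a narrow label roll: outer diameter 64 mm, 16 mm wide, core hole 38 mm, 45 g. Centre of the roll; x axis is the roll's axis. Three to five narrow rolls hang on the stock hook in front of the wide one, at least 8 mm apart; absent ones read None. A hung roll's centre is 14 mm below the prong's axis
- narrow3_c (a point): a narrow label roll: outer diameter 64 mm, 16 mm wide, core hole 38 mm, 45 g. Centre of the roll; x axis is the roll's axis. Three to five narrow rolls hang on the stock hook in front of the wide one, at least 8 mm apart; absent ones read None. A hung roll's centre is 14 mm below the prong's axis
- narrow4_c (a point): a narrow label roll: outer diameter 64 mm, 16 mm wide, core hole 38 mm, 45 g. Centre of the roll; x axis is the roll's axis. Three to five narrow rolls hang on the stock hook in front of the wide one, at least 8 mm apart; absent ones read None. A hung roll's centre is 14 mm below the prong's axis
- narrow5_c (a point): a narrow label roll: outer diameter 64 mm, 16 mm wide, core hole 38 mm, 45 g. Centre of the roll; x axis is the roll's axis. Three to five narrow rolls hang on the stock hook in front of the wide one, at least 8 mm apart; absent ones read None. A hung roll's centre is 14 mm below the prong's axis
- bay (a point): Label printer (210 deep, 190 wide mm, fixed). Point: middle of the floor of its open-topped roll bay, 55 mm above the counter; x points to its rear (hinge side), y along its width, z up. Bay 94 mm (x) by 144 mm (y), walls rise 40 mm above this point; floor slopes up to front and rear, centring rolls in x. Rolls lie with axis along y: wide roll's centre 38 mm above this point, spent core's 23 mm
- lid (a joint): hinged shell lid of the printer (rad): 0 is fully shut, about 1.6 to 1.8 at the start, stop at 1.9. The hinge is stiff: the lid stays at any angle and needs about 3 to 6 N at its front edge
- hinge (a point): axis of the lid's hinge at the middle of its width, 83 mm behind and 40 mm above bay; the hinge axis is this point's y axis. Shut, the lid reaches 173 mm forward from the hinge, is 186 mm wide and its flat top lies 56 mm above the hinge axis
- lid_edge (a point): middle of the lid's front lower edge, 173 mm from the hinge axis, where a black finger tab (60 wide, 14 mm out, 6 mm thick) sticks out
- core_c (a point): the spent cardboard core lying in the printer's bay: tube of 46 mm outside diameter, 38 mm bore, 50 mm long, 20 g. Its centre; y axis is the tube's axis, along the bay's y at the start
- bin: small loose black waste bin, open box 140 (x) x 130 (y) x 70 mm high, wall and floor 4 mm, 350 g. Origin at the centre of its underside
- sanitiser: bystander: hand sanitiser bottle, 58 mm diameter, 160 mm tall; origin under its centre
- pencup: bystander: pen cup, 66 mm diameter, 140 mm tall with pens; origin under its centre
- stapler: bystander: stapler 140 x 34 x 52 mm; origin under its centre, x along it
- cards: bystander: business card holder 45 x 100 x 67 mm; origin under its centre
- carton1: bystander: product carton 50 x 90 x 80 mm; origin under its centre
- carton2: bystander: product carton 50 x 90 x 80 mm; origin under its centre
- calculator: bystander: desk calculator 150 x 100 x 16 mm; origin under its centre
Mind the look-alikes: they are no part of the job. Leave any purple or turquoise look-alike of the part that bears narrow4_c alone.

How it is judged:
By the outcome, as a careful person would: the job done as asked, in the order asked, and still so for the second after the job is handed in, with the robot touching nothing.
Of narrow1, narrow2, narrow3, narrow4, narrow5 only 3 to 5 are there at a start; the rules pass over those that are not, and their reading is None.
At some moment in a run one of bin may be knocked a few centimetres aside while the robot is not near it.
Once in a run the grip may slacken for a moment while it holds something.
It also fails if it takes over 210 s, if anything falls off the work surface, if the arm or the gripper's body presses on something with over 40 N, if the wrist force passes 120 N, or if a joint passes its speed limit or range.

## Working session

There is one attempt and no reset: what is moved stays moved. The work goes in short steps, Python scripts to look and compute and a shell command to move; the robot and the scene stay as the last step left them, time stands still between calls to the robot, and variables do not carry over. Pictures are saved under pics/ and viewed, at most 14 in all, crops included, and the job is handed in when it is done.

```bash
ls; mkdir -p pics; python3 - <<'E'
from bench import robot, optics, job
import cv2,numpy as np
s=robot.observe()
print(s)
for n in ("side","top","wrist"):
    d=optics.get_image(n)
    cv2.imwrite(f"pics/{n}0.png",d["image"][:,:,::-1])
    print(n,{k:(np.round(v,3).tolist()) for k,v in d.items() if k!="image"})
E
```

```text
pics
{'t': 0.0, 'joint_pos': array([ 1.06552404e+00,  2.07427033e-01,  1.54296245e+00,  6.70142718e-05,
        1.39347552e+00, -1.50500494e-01]), 'joint_velocities': array([ 0.00026991, -0.00060879,  0.0004645 , -0.00146676, -0.00189693,
       -0.00165975]), 'tau': array([ 7.79375932e-04, -3.83030140e+01, -2.91598588e+01, -7.46646128e-05,
        1.03515849e-02,  2.24722180e-05]), 'tcp_pos': array([199.33989806, 538.48890578, 207.61778405]), 'eef_rot': array([[-9.37721418e-01,  3.47386243e-01, -1.15764001e-03],
       [ 3.47387935e-01,  9.37719465e-01, -1.95647007e-03],
       [ 4.05890785e-04, -2.23677406e-03, -9.99997416e-01]]), 'force': array([-0.1649306 , -0.67663969, -0.00549192]), 'wrist_torque': array([-0.02478907, -0.01015953, -0.00016361]), 'finger_force': 0.0, 'opening': 85.63254068594375}
side {'fx': 450.538, 'fy': 450.538, 'cx': 327.159, 'cy': 199.558, 'rvec': [0.77, -2.345, 1.366], 'tvec': [413.276, 235.657, 1296.507]}
top {'fx': 402.067, 'fy': 402.067, 'cx': 319.205, 'cy': 197.939, 'rvec': [2.127, -2.185, 0.096], 'tvec': [80.735, 507.19, 1177.544]}
wrist {'fx': 309.707, 'fy': 309.707, 'cx': 320.401, 'cy': 200.448, 'T_tool_cam': [[-0.001, -0.958, -0.288, 73.025], [1.0, -0.001, 0.0, 0.492], [-0.001, -0.288, 0.958, -164.229], [0.0, 0.0, 0.0, 1.0]]}
```

View pics/side0.png

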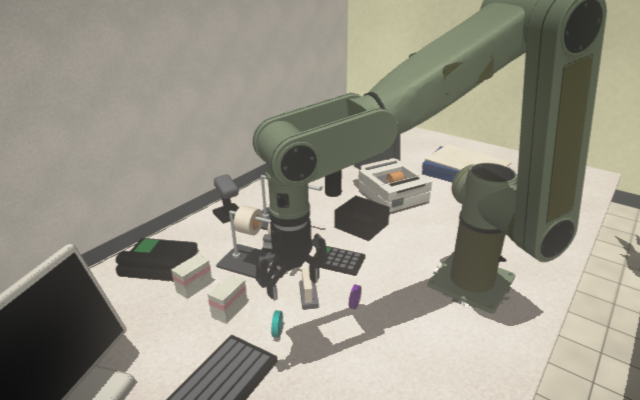

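View pics/top0.png

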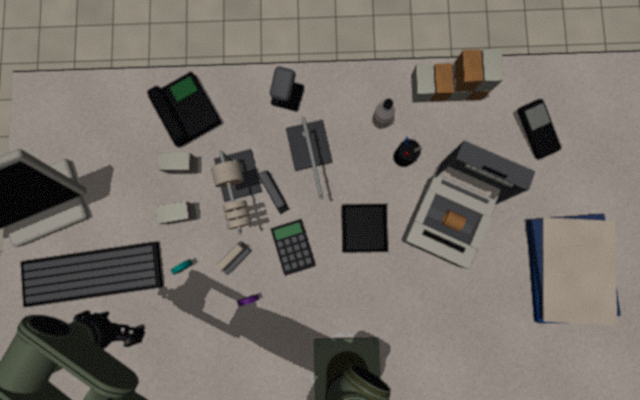

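```bash
cat > h.py <<'E'
import numpy as np, cv2
from bench import robot, optics
CAL={'side':(450.538,327.159,199.558,[0.77,-2.345,1.366],[413.276,235.657,1296.507]),
'top':(402.067,319.205,197.939,[2.127,-2.185,0.096],[80.735,507.19,1177.544])}
def snap(n,fn,crop=None,k=1):
    s=robot.observe(); d=optics.get_image(n); im=d['image'][:,:,::-1]
    if n!='wrist': CAL[n]=(d['fx'],d['cx'],d['cy'],d['rvec'],d['tvec'])
    if crop: x0,y0,x1,y1=crop; im=im[y0:y1,x0:x1]
    if k!=1: im=cv2.resize(im,None,fx=k,fy=k,interpolation=cv2.INTER_CUBIC)
    cv2.imwrite('pics/'+fn,im); return s,d
def ray(n,u,v):
    f,cx,cy,r,t=CAL[n]; R=cv2.Rodrigues(np.array(r,float))[0]
    return -R.T@np.array(t), R.T@np.array([(u-cx)/f,(v-cy)/f,1])
def at(n,u,v,z):
    o,d=ray(n,u,v); return o+d*(z-o[2])/d[2]
def proj(n,p):
    f,cx,cy,r,t=CAL[n]; R=cv2.Rodrigues(np.array(r,float))[0]
    q=R@np.array(p,float)+t; return q[:2]/q[2]*f+[cx,cy]
def wray(s,d,u,v):
    T=np.array(d['T_tool_cam']); R=np.array(s['eef_rot']); p=np.array(s['tcp_pos'])
    x,y=u-d['cx'],v-d['cy']; r=np.hypot(x,y); th=r/d['fx']
    c=np.array([np.sin(th)*x/max(r,1e-9),np.sin(th)*y/max(r,1e-9),np.cos(th)])
    return p+R@T[:3,3], R@T[:3,:3]@c
def wat(s,d,u,v,z):
    o,c=wray(s,d,u,v); return o+c*(z-o[2])/c[2]
def wproj(s,d,P):
    T=np.array(d['T_tool_cam']); R=np.array(s['eef_rot']); p=np.array(s['tcp_pos'])
    c=T[:3,:3].T@(R.T@(np.array(P,float)-p)-T[:3,3]); th=np.arctan2(np.hypot(*c[:2]),c[2]); n=np.hypot(*c[:2])
    return np.array([d['cx'],d['cy']])+d['fx']*th*c[:2]/n
E
python3 - <<'E'
from h import *
a=snap('top','hooks.png',(200,110,340,230),1)[1]['image'][:,:,::-1]
c1=cv2.resize(a[110:240,200:340],None,fx=5.6,fy=4.6*0+5.6*0+4.6,interpolation=cv2.INTER_CUBIC) if 0 else cv2.resize(a[115:240,190:345],None,fx=5,fy=5,interpolation=cv2.INTER_CUBIC)
cv2.imwrite('pics/hk.png',c1)
c2=cv2.resize(a[135:275,395:545],None,fx=4,fy=4,interpolation=cv2.INTER_CUBIC)
cv2.imwrite('pics/pr.png',c2)
E
```

```text
(no output)
```

View pics/hk.png

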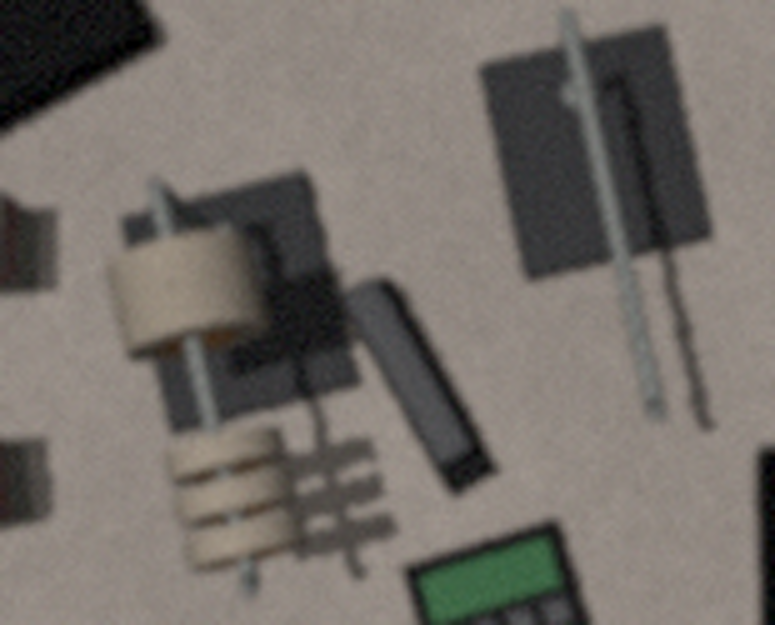

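View pics/pr.png

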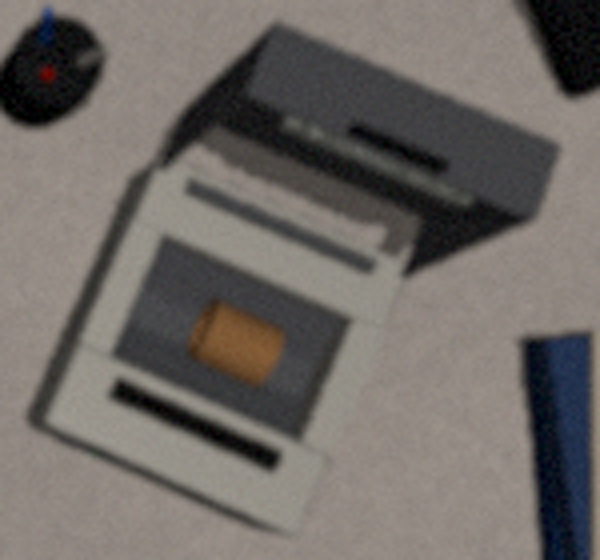

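```bash
python3 - <<'E'
from h import *
np.set_printoptions(precision=1,suppress=True)
print('cam',ray('top',0,0)[0],ray('side',0,0)[0])
H=lambda x,y,z:at('top',x/5+190,y/5+115,z)
P=lambda x,y,z:at('top',x/4+395,y/4+135,z)
for n,(a,b) in dict(stock=((158,183),(250,585)),spare=((568,15),(655,410))).items():
    A=H(*a,172);B=H(*b,182);print(n,A,B,np.linalg.norm((A-B)[:2]),np.degrees(np.arctan2(*(A-B)[1::-1])))
# rolls
for p in ((225,448),(233,490),(240,537)): print('n',H(*p,187))
print('wide',H(190,290,194),H(112,262,156),H(248,228,170))
c=[P(*p,95) for p in((165,237),(350,320),(300,437),(115,355))]
for q in c: print('baycorner',q)
print('bay',np.mean(c,0),'edges',[np.linalg.norm(c[i]-c[i-1]) for i in range(4)])
print('yaw from',[np.degrees(np.arctan2(*(a-b)[1::-1])) for a,b in((c[0],c[3]),(c[1],c[2]))], [np.degrees(np.arctan2(*(a-b)[1::-1]))-90 for a,b in((c[0],c[1]),(c[3],c[2]))])
print('core',P(238,343,101))
for q in((345,206),(386,206),(387,251),(343,251)): print('binrim',at('top',*q,70))
E
```

```text
cam [ 378.1   45.1 1226.9] [-273.2 1057.7  844.9]
stock [626.1 323.5 172. ] [409.  272.6 182. ] 222.89804564735311 13.197393699079724
spare [711.7 101.  172. ] [494.7  59.5 182. ] 220.94838374875337 10.821595055586364
n [480.5 284.3 187. ]
n [458.4 280.2 187. ]
n [433.9 276.6 187. ]
wide [563.3 300.8 194. ] [586.8 352.8 156. ] [600.4 275.4 170. ]
baycorner [ 503.1 -264.2   95. ]
baycorner [ 441.1 -389.3   95. ]
baycorner [ 360.9 -349.3   95. ]
baycorner [ 421.1 -224.7   95. ]
bay [ 431.5 -306.9   95. ] edges [np.float64(91.02649353929266), np.float64(139.6441253591412), np.float64(89.66523428663118), np.float64(138.37594245395059)]
yaw from [np.float64(-25.70990294780603), np.float64(-26.514910413336114)] [np.float64(-26.343345461865177), np.float64(-25.781832003815282)]
core [ 426.9 -308.7  101. ]
binrim [479.2  -7.5  70. ]
binrim [ 475.9 -125.3   70. ]
binrim [ 347.5 -122.6   70. ]
binrim [350.6   2.4  70. ]
```

```bash

python3 -m pendant '[[[1,-1,0.5],[0,0,0]],[[1,-1,0.5],[0,0,0]],[[1,-1,0.5],[0,0,0]],[[1,-1,0.5],[0,0,0]],[[1,-1,0.5],[0,0,0]],[[1,-1,0.5],[0,0,0]],[[1,-1,0.5],[0,0,0]],[[1,-1,0.5],[0,0,0]]]' 1
python3 -m pendant '[[[1,-1,0],[0,0,0]],[[1,-1,0],[0,0,0]],[[1,-1,0],[0,0,0]],[[0,-1,0],[0,0,0]],[[0,-1,0],[0,0,0]],[[0,-1,0],[0,0,0]],[[0,-1,0],[0,0,0]],[[0,-1,0],[0,0,0]]]'
python3 -m pendant '[[[0,-1,0],[0,0,0]],[[0,-1,0],[0,0,0]],[[0,-1,0],[0,0,0]],[[0,-1,0],[0,0,0]],[[0,-1,0],[0,0,0]],[[0,-1,0],[0,0,0]],[[0,-1,0],[0,0,0]],[[0,-1,0],[0,0,0]]]'
python3 -m pendant '[[[0,-1,0],[0,0,0]],[[0,-1,0],[0,0,0]],[[0,-1,0],[0,0,0]],[[0,-1,0],[0,0,0]],[[0,-1,0],[0,0,0]],[[0,-1,0],[0,0,0]],[[0,-1,0],[0,0,0]],[[0,-1,0],[0,0,0]]]'
python3 -m pendant '[[[0,-1,-1],[0,0,0]],[[0,-1,-1],[0,0,0]],[[0,-1,-1],[0,0,0]],[[0,-1,0],[0,0,-1]],[[0,-1,0],[0,0,0]],[[0,-1,0],[0,0,0]],[[0,-1,0],[0,0,0]],[[0,-1,0],[0,0,0]]]'
python3 -m pendant '[[[0,-1,0],[0,0,0]],[[0,-1,0],[0,0,0]],[[0,0,0],[0,0,0]]]'
python3 - <<'E'
from h import *
s,d=snap('wrist','w1.png')
print(s['t'],s['tcp_pos'],np.degrees(np.arctan2(s['eef_rot'][1,1],s['eef_rot'][0,1])))
print(wproj(s,d,[427,-309,101]))
E
```

```text
t: 1.0
tcp_pos: [360.3, 378.2, 289.0]
eef_rot: [[-0.938, 0.347, -0.0], [0.347, 0.938, -0.0], [0.0, -0.0, -1.0]]
force: [0.9, -0.0, -0.1]
opening: 85.1
finger_force: 0.0
t: 1.8
tcp_pos: [419.5, 218.3, 288.5]
eef_rot: [[-0.938, 0.347, -0.0], [0.347, 0.938, -0.0], [0.0, -0.0, -1.0]]
force: [1.1, 0.3, -0.3]
opening: 85.5
finger_force: 0.0
t: 2.6
tcp_pos: [419.5, 58.4, 288.6]
eef_rot: [[-0.938, 0.347, -0.0], [0.347, 0.938, 0.0], [0.0, -0.0, -1.0]]
force: [0.3, -0.7, 0.5]
opening: 85.5
finger_force: 0.0
t: 3.4
tcp_pos: [419.5, -101.6, 288.6]
eef_rot: [[-0.938, 0.348, -0.0], [0.348, 0.938, 0.0], [0.0, 0.0, -1.0]]
force: [0.1, 1.2, -0.5]
opening: 85.4
finger_force: 0.0
t: 4.2
tcp_pos: [419.5, -261.5, 228.5]
eef_rot: [[-0.898, 0.439, -0.0], [0.439, 0.898, 0.0], [0.0, 0.0, -1.0]]
force: [-0.2, 0.1, 0.7]
opening: 85.3
finger_force: 0.0
t: 4.5
tcp_pos: [419.6, -303.3, 228.7]
eef_rot: [[-0.897, 0.441, -0.0], [0.441, 0.897, -0.001], [-0.0, -0.001, -1.0]]
force: [0.7, 1.2, 0.7]
opening: 85.5
finger_force: 0.0
4.5 [ 419.64239732 -303.29870427  228.70947518] 63.8041559108981
[317.97428358 194.9824134 ]
```

View pics/w1.png

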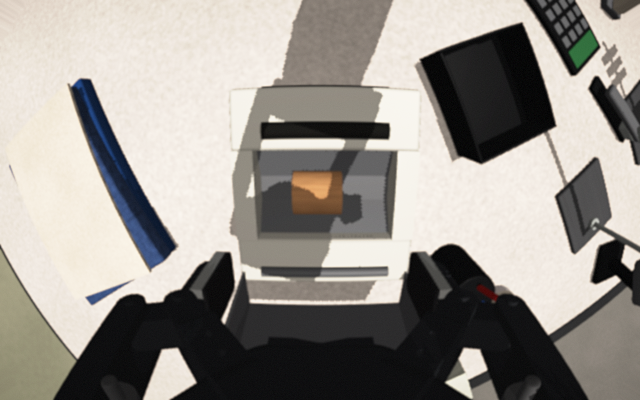

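```bash

python3 -m pendant '[[[0.25,-0.25,-1],[0,0,0]],[[0,0,-1],[0,0,0]],[[0,0,-1],[0,0,0]],[[0,0,-1],[0,0,0]],[[0,0,-1],[0,0,0]],[[0,0,-1],[0,0,0]],[[0,0,-1],[0,0,0]],[[0,0,-0.7],[0,0,0]]]' 1
python3 -m pendant '[[[0,0,0],[0,0,0]],[[0,0,0],[0,0,0]],[[0,0,0],[0,0,0]],[[0,0,0],[0,0,0]],[[0,0,0],[0,0,0]],[[0,0,0],[0,0,0]],[[0,0,0],[0,0,0]],[[0,0,0],[0,0,0]]]' -1
python3 -m pendant '[[[0,0,0.5],[0,0,0]],[[0,0,0.5],[0,0,0]],[[0,0,1],[0,0,0]],[[0,0,1],[0,0,0]],[[0,0,1],[0,0,0]],[[0,0,1],[0,0,0]],[[0,0,1],[0,0,0]]]'
python3 - <<'E'
from h import *
snap('wrist','w2.png')
s,d=snap('top','t2.png')
E
```

```text
t: 5.35
tcp_pos: [424.3, -304.4, 73.4]
eef_rot: [[-0.899, 0.439, -0.001], [0.439, 0.899, 0.002], [0.002, 0.001, -1.0]]
force: [0.2, 0.6, 0.1]
opening: 85.4
finger_force: 0.0
t: 6.15
tcp_pos: [427.3, -308.1, 78.4]
eef_rot: [[-0.898, 0.439, 0.006], [0.439, 0.898, -0.005], [-0.007, -0.002, -1.0]]
force: [0.2, 0.7, 8.2]
opening: 0.0
finger_force: 3.6
t: 6.85
tcp_pos: [424.8, -305.9, 196.6]
eef_rot: [[-0.898, 0.439, 0.001], [0.439, 0.898, -0.001], [-0.001, -0.0, -1.0]]
force: [0.2, 0.4, -0.1]
opening: 0.1
finger_force: 0.0
```

View pics/w2.png

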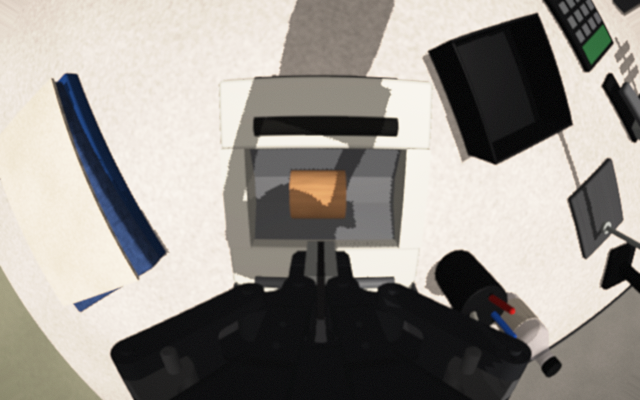

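```bash
python3 - <<'E'
from h import *
np.set_printoptions(precision=1,suppress=True)
s,d=snap('wrist','w2b.png')
im=cv2.resize(d['image'][130:270,220:420,::-1],None,fx=4,fy=4,interpolation=cv2.INTER_CUBIC);cv2.imwrite('pics/w2c.png',im)
print(s['tcp_pos'],s['opening'],s['force'])
print('tcp px',wproj(s,d,s['tcp_pos']))
for q in((290,170),(346,170),(346,219),(290,219)): print(wat(s,d,*q,78))
print(wat(s,d,318,195,101),wat(s,d,318,172,78))
E
```

```text
[ 426.7 -307.7  199.1] 0.08842256736903614 [-0.6 -1.   0.6]
tcp px [319.5 239.7]
[ 399.6 -325.9   78. ]
[ 422.7 -278.7   78. ]
[ 467.3 -299.2   78. ]
[ 443.1 -348.8   78. ]
[ 427.3 -310.   101. ] [ 413.  -303.2   78. ]
```

View pics/w2c.png

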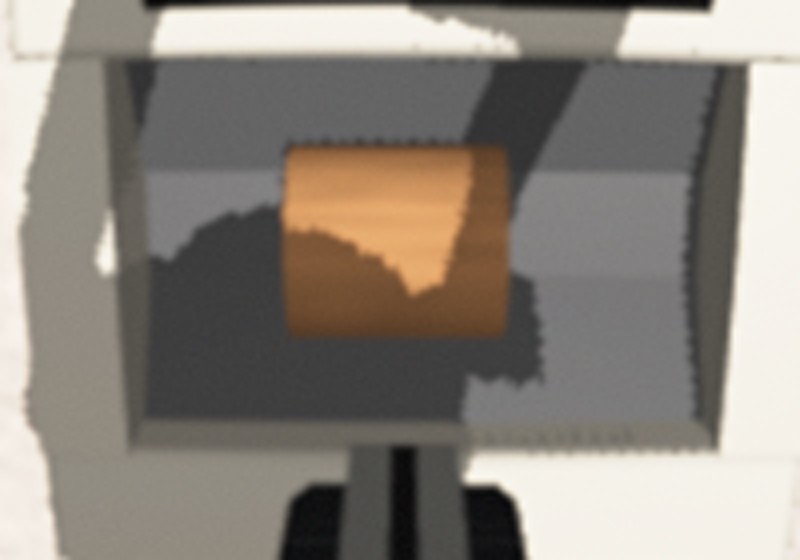

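```bash

python3 -m pendant '[[[0,0,0],[0,0,-1]],[[0,0,0],[0,0,-1]],[[0,0,0],[0,0,-1]],[[0,0,0],[0,0,-1]],[[0,0,0],[0,0,-1]],[[0,0,0],[0,0,-1]],[[0,0,0],[0,0,-1]],[[0,0,0],[0,0,-1]]]' 0.4
python3 -m pendant '[[[0,0,0],[0,0,-1]],[[0,0,0],[0,0,-1]],[[0,0,0],[0,0,-1]],[[0,0,0],[0,0,-1]],[[0,0,0],[0,0,-1]],[[0,0,0],[0,0,-1]],[[0,0,0],[0,0,-1]],[[0,0,0],[0,0,-0.7]]]'
python3 -m pendant '[[[0,0,0],[0,0,0]],[[0,0,0],[0,0,0]]]'
```

```text
t: 7.8
tcp_pos: [423.9, -305.0, 193.1]
eef_rot: [[-0.307, 0.952, -0.002], [0.952, 0.307, 0.002], [0.003, -0.001, -1.0]]
force: [0.3, -0.7, 0.6]
opening: 59.8
finger_force: 0.0
t: 8.6
tcp_pos: [423.9, -305.0, 193.2]
eef_rot: [[0.442, 0.897, -0.002], [0.897, -0.442, 0.002], [0.001, -0.003, -1.0]]
force: [1.5, -0.4, 0.6]
opening: 59.9
finger_force: 0.0
t: 8.8
tcp_pos: [424.2, -305.3, 193.7]
eef_rot: [[0.437, 0.899, -0.001], [0.899, -0.437, 0.001], [0.001, -0.002, -1.0]]
force: [-0.4, -0.1, -0.1]
opening: 60.1
finger_force: 0.0
```

```bash

python3 -m pendant '[[[0.03,-0.12,-1],[0,0,0]],[[0,0,-1],[0,0,0]],[[0,0,-1],[0,0,0]],[[0,0,-1],[0,0,0]],[[0,0,-1],[0,0,0]],[[0,0,-1],[0,0,0]],[[0,0,-0.2],[0,0,0]],[[0,0,0],[0,0,0]]]'
python3 -m pendant '[[[0,0,0],[0,0,0]],[[0,0,0],[0,0,0]],[[0,0,0],[0,0,0]],[[0,0,0],[0,0,0]],[[0,0,0],[0,0,0]]]' -1
```

```text
t: 9.6
tcp_pos: [424.7, -307.5, 69.9]
eef_rot: [[0.438, 0.899, -0.002], [0.899, -0.438, 0.002], [0.001, -0.002, -1.0]]
force: [0.2, 0.2, -0.7]
opening: 59.8
finger_force: 0.0
t: 10.1
tcp_pos: [430.9, -313.3, 78.2]
eef_rot: [[0.438, 0.899, 0.012], [0.899, -0.438, -0.011], [-0.005, 0.015, -1.0]]
force: [0.1, 0.1, 19.7]
opening: 0.1
finger_force: 10.2
```

```bash
python3 - <<'E'
from h import *
s,d=snap('wrist','w3.png')
a=d['image'][100:400,170:470,::-1]
s2,d2=snap('side','x.png')
b=d2['image'][150:225,350:450,::-1]
out=np.hstack([cv2.resize(a,(450,450)),cv2.resize(b,(340,450))[:, :]])
cv2.imwrite('pics/w3c.png',out)
print(s['tcp_pos'],s['opening'],s['finger_force'],s2['tcp_pos'],s2['force'])
E
```

```text
[ 430.85832625 -313.25409021   78.24762944] 0.05883395119936316 10.24148091673851 [ 430.88567894 -313.26942559   78.25359376] [ 0.09543728  1.35533021 20.39133547]
```

View pics/w3c.png

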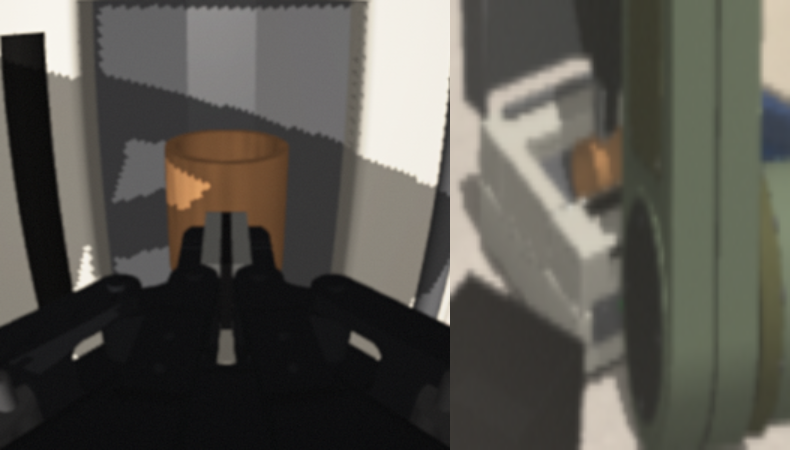

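```bash
python3 - <<'E'
from h import *
np.set_printoptions(precision=1,suppress=True)
s=dict(robot.observe()); d=optics.get_image('wrist')
im=d['image'].astype(int); m=(im[:,:,0]-im[:,:,2]>50)
for r in range(170,290,8):
    c=np.where(m[r,230:420])[0]
    if len(c): print(r,c.min()+230,c.max()+230,len(c),end='; ')
print()
s['tcp_pos']=np.array([424.2,-305.3,193.6]); y=np.array([.439,.898,0]);s['eef_rot']=np.c_[np.cross(y,[0,0,-1]),y,[0,0,-1]]
q=[(246.2,145),(407,145),(399.5,241),(252.5,241)]
for z in(55,65,75,85,95):
    c=[wat(s,d,*p,z) for p in q]; print(z,[float(np.linalg.norm(c[i]-c[i-1]).round(1)) for i in range(4)],np.mean(c,0))
E
```

```text
194 293 350 58; 202 293 349 57; 210 281 359 79; 218 281 359 79; 226 281 358 78; 234 281 358 78; 242 283 357 47; 250 283 356 26; 258 284 356 13; 266 285 356 8; 274 285 355 3; 
55 [103.7, 160.9, 104.4, 160.3] [ 437.1 -304.3   55. ]
65 [100.3, 155.6, 100.9, 155.0] [ 434.5 -303.3   65. ]
75 [96.9, 150.2, 97.5, 149.7] [ 431.9 -302.2   75. ]
85 [93.4, 144.9, 94.1, 144.4] [ 429.2 -301.2   85. ]
95 [90.0, 139.6, 90.6, 139.1] [ 426.6 -300.1   95. ]
```

```bash

python3 -m pendant '[[[0,0,1],[0,0,0]],[[0,0,1],[0,0,0]],[[0,0,0],[0,0,0]],[[0,0,0],[0,0,0]],[[0,0,0],[0,0,0]],[[0,0,0],[0,0,0]]]' 0.4
python3 - <<'E'
from h import *
np.set_printoptions(precision=1,suppress=True)
s,d=snap('wrist','w4.png')
im=d['image'].astype(int); m=((im[:,:,0]-im[:,:,2]>40)&(im[:,:,0]>60)).astype(np.uint8)
n,l,st,c=cv2.connectedComponentsWithStats(m)
for i in range(1,n):
    if st[i,4]>150: print(st[i],c[i])
print(s['tcp_pos'],wproj(s,d,s['tcp_pos']))
E
```

```text
t: 10.85
tcp_pos: [424.6, -307.4, 109.5]
eef_rot: [[0.439, 0.899, -0.002], [0.899, -0.439, 0.002], [0.001, -0.002, -1.0]]
force: [0.3, -0.5, -0.6]
opening: 59.8
finger_force: 0.0
[ 298  180   69   92 5716] [331.6 223.8]
[ 424.6 -307.4  109.5] [320.1 241. ]
```

View pics/w4.png

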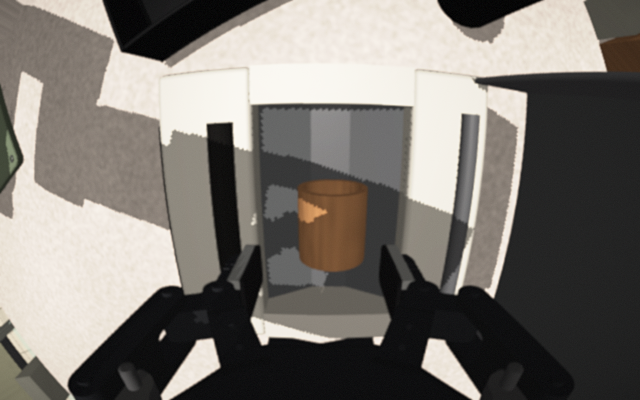

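```bash

python3 -m pendant '[[[0.33,-0.16,0],[0,0,0]],[[0,0,-1],[0,0,0]],[[0,0,-1],[0,0,0]],[[0,0,-0.5],[0,0,0]],[[0,0,0],[0,0,0]]]' 0.4
python3 -m pendant '[[[0,0,-0.35],[0,0,0]],[[0,0,-0.35],[0,0,0]],[[0,0,0],[0,0,0]]]'
```

```text
t: 11.4
tcp_pos: [430.9, -310.2, 58.7]
eef_rot: [[0.439, 0.899, -0.003], [0.899, -0.438, 0.003], [0.001, -0.004, -1.0]]
force: [-0.5, 0.0, 0.2]
opening: 59.6
finger_force: 0.0
t: 11.7
tcp_pos: [431.6, -311.1, 46.2]
eef_rot: [[0.439, 0.899, -0.001], [0.899, -0.439, 0.001], [0.0, -0.001, -1.0]]
force: [-0.5, 0.1, 0.7]
opening: 59.7
finger_force: 0.0
```

```bash

python3 -m pendant '[[[0,0,0],[0,0,0]],[[0,0,0],[0,0,0]],[[0,0,0],[0,0,0]],[[0,0,0],[0,0,0]],[[0,0,0],[0,0,0]]]' -1
```

```text
t: 12.2
tcp_pos: [432.4, -311.9, 47.4]
eef_rot: [[0.439, 0.899, 0.001], [0.899, -0.439, -0.001], [-0.0, 0.001, -1.0]]
force: [1.2, 1.2, 4.7]
opening: 44.2
finger_force: 61.2
```

```bash

python3 -m pendant '[[[0,0,0.5],[0,0,0]],[[0,0,1],[0,0,0]],[[0,0,1],[0,0,0]],[[0,0,1],[0,0,0]],[[0,0,1],[0,0,0]],[[0,0,1],[0,0,0]],[[-0.5,1,0],[0,0,0]],[[-0.5,1,0],[0,0,0]]]'
python3 -m pendant '[[[0,1,0],[0,0,0]],[[0,1,0],[0,0,0]],[[0,1,0],[0,0,0]],[[0,1,0],[0,0,0]],[[0,1,0],[0,0,0]],[[0,1,0],[0,0,0]],[[0,1,0],[0,0,0]],[[0,0,0],[0,0,0]]]'
python3 - <<'E'
from h import *
np.set_printoptions(precision=1,suppress=True)
s,d=snap('wrist','w5.png')
s2,d2=snap('top','t5.png')
print(s['tcp_pos'],s['opening'])
im=cv2.GaussianBlur(d2['image'],(3,3),0).max(2)
m=(im[190:270,330:400]<60).astype(np.uint8);n,l,st,c=cv2.connectedComponentsWithStats(m);print(st[1:],c[1:]+[330,190])
a=np.hstack([cv2.resize(d['image'][:,:,::-1],(480,300)),cv2.resize(d2['image'][185:285,315:415,::-1],(300,300))]);cv2.imwrite('pics/w5c.png',a)
E
```

```text
t: 13.0
tcp_pos: [412.2, -271.6, 158.2]
eef_rot: [[0.439, 0.898, 0.002], [0.898, -0.439, -0.001], [-0.001, 0.002, -1.0]]
force: [0.1, 0.2, -1.1]
opening: 43.8
finger_force: 61.1
t: 13.8
tcp_pos: [411.3, -129.4, 156.8]
eef_rot: [[0.436, 0.9, -0.001], [0.9, -0.436, 0.001], [0.001, -0.001, -1.0]]
force: [1.2, -1.0, -0.1]
opening: 44.2
finger_force: 61.1
[ 411.3 -129.4  156.8] 44.22782011493605
[[  12    8   58   72 2254]
 [  66   42    4   10   29]
 [  60   49    1    1    1]
 [  56   58    1    1    1]
 [  63   58    4    6   17]] [[365.8 227.8]
 [397.8 237.4]
 [390.  239. ]
 [386.  248. ]
 [394.9 250.7]]
```

View pics/w5c.png

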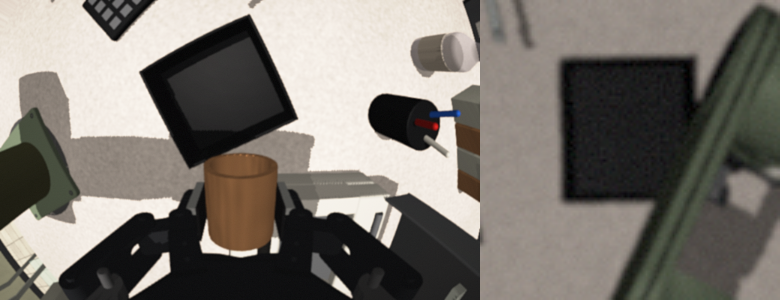

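```bash

python3 - <<'E'
from h import *
np.set_printoptions(precision=1,suppress=True)
s=robot.observe();d=optics.get_image('wrist')
c=[wat(s,d,*p,70) for p in((187,96),(331,20),(397,157),(253,224))];print(np.mean(c,0),*c)
E
python3 -m pendant '[[[0.1,0.9,0],[0,0,0]],[[0,0.8,0],[0,0,0]],[[0,0.8,0],[0,0,0]],[[0,0.8,0],[0,0,0]],[[0,0,0],[0,0,0]]]'
```

```text
[417.4 -63.7  70. ] [350.4  -0.4  70. ] [485.1  -1.2  70. ] [ 485.5 -127.    70. ] [ 348.4 -126.4   70. ]
t: 14.45
tcp_pos: [413.9, -65.0, 156.8]
eef_rot: [[0.438, 0.899, -0.0], [0.899, -0.438, 0.0], [0.0, -0.0, -1.0]]
force: [0.2, -0.7, -0.7]
opening: 43.5
finger_force: 61.1
```

```bash

python3 -m pendant '[[[0.1,0,-1],[0,0,0]],[[0,0,-1],[0,0,0]],[[0,0,-1],[0,0,0]],[[0,0,-1],[0,0,0]],[[0,0,-1],[0,0,0]],[[0,0,-1],[0,0,0]],[[0,0,-1],[0,0,0]],[[0,0,-0.2],[0,0,0]]]'
python3 -m pendant '[[[0,0,0],[0,0,0]],[[0,0,0],[0,0,0]],[[0,0,0],[0,0,0]],[[0,0,0],[0,0,0]]]' 0.5
python3 -m pendant '[[[0,0,1],[0,0,0]],[[0,0,1],[0,0,0]],[[0,0,1],[0,0,0]],[[0,0,1],[0,0,0]],[[0,0,1],[0,0,0]],[[0,0,1],[0,0,0]],[[0,0,1],[0,0,0]],[[0,0,1],[0,0,0]]]'
python3 -m pendant '[[[0,1,0.5],[0,0,0]],[[0,1,0.5],[0,0,0]],[[0,1,0.5],[0,0,0]],[[0,1,0.5],[0,0,0]],[[0,1,0.5],[0,0,0]],[[0,1,0.5],[0,0,0]],[[0,1,0.5],[0,0,0]],[[0,1,0.5],[0,0,0]]]' 1
python3 - <<'E'
from h import *
s,d=snap('wrist','w6.png')
im=d['image'].astype(int); m=((im[:,:,0]-im[:,:,2]>40)&(im[:,:,0]>50)).astype(np.uint8)
n,l,st,c=cv2.connectedComponentsWithStats(m)
for i in range(1,n):
    if st[i,4]>100: print(st[i],c[i],wat(s,d,*c[i],40))
print(s['tcp_pos'],wproj(s,d,[416,-64,70]))
E
```

```text
t: 15.25
tcp_pos: [414.1, -66.0, 10.8]
eef_rot: [[0.44, 0.898, -0.004], [0.898, -0.44, 0.001], [-0.001, -0.005, -1.0]]
force: [-0.0, 0.1, 0.0]
opening: 44.0
finger_force: 61.1
t: 15.65
tcp_pos: [416.9, -65.8, 13.7]
eef_rot: [[0.438, 0.899, 0.002], [0.899, -0.438, -0.001], [0.0, 0.002, -1.0]]
force: [-0.4, -0.5, -0.7]
opening: 64.0
finger_force: 0.0
t: 16.45
tcp_pos: [416.0, -65.4, 174.2]
eef_rot: [[0.438, 0.899, 0.001], [0.899, -0.438, -0.001], [0.0, 0.001, -1.0]]
force: [0.0, 0.0, 0.3]
opening: 63.8
finger_force: 0.0
t: 17.25
tcp_pos: [415.8, 95.5, 253.8]
eef_rot: [[0.438, 0.899, 0.001], [0.899, -0.438, -0.0], [0.0, 0.001, -1.0]]
force: [0.3, 0.4, -0.2]
opening: 85.2
finger_force: 0.0
[ 352  247   34   46 1318] [368.37025797 268.90743551] [415.30955157 -59.63570624  40.        ]
[577 252  52  41 824] [604.57038835 272.0934466 ] [ 862.25385018 -340.18317648   40.        ]
[ 600  275   40   59 1293] [624.42536736 300.42382057] [ 957.99631951 -499.35451931   40.        ]
[526 289  15  19 106] [533.3490566  298.06603774] [ 663.23741545 -274.02132937   40.        ]
[577 297  22  21 113] [584.38938053 306.81415929] [ 800.71404278 -400.27540511   40.        ]
[415.83089288  95.48396026 253.77468493] [373.21604333 282.17662095]
```

```bash

python3 -m pendant '[[[0,1,0.2],[0,0,-1]],[[0.2,1,0.2],[0,0,-1]],[[0.2,1,0.2],[0,0,-1]],[[0.2,1,0.2],[0,0,-1]],[[0.2,1,0.2],[0,0,-1]],[[0.2,1,0],[0,0,-1]],[[0.2,1,0],[0,0,-1]],[[0.2,1,0],[0,0,-1]]]' 1
python3 -m pendant '[[[0.2,1,0],[0,0,-0.85]],[[0,0.2,0],[0,0,0]],[[0,0,0],[0,0,0]]]'
python3 - <<'E'
from h import *
s,d=snap('wrist','w7.png')
print(s['tcp_pos'],np.degrees(np.arctan2(s['eef_rot'][1,1],s['eef_rot'][0,1])))
for P in ([409,272.6,185],[626,323.5,172],[434,276.6,187],[458.4,280.2,187],[480.5,284.3,187]): print(wproj(s,d,P))
cv2.imwrite('pics/w7c.png',cv2.resize(d['image'][100:360,160:480,::-1],None,fx=2.4,fy=2.3))
E
```

```text
t: 18.1
tcp_pos: [444.1, 255.1, 273.1]
eef_rot: [[0.951, 0.308, 0.001], [0.308, -0.951, -0.0], [0.001, 0.0, -1.0]]
force: [0.0, -0.5, 0.7]
opening: 85.4
finger_force: 0.0
t: 18.4
tcp_pos: [447.7, 278.5, 272.7]
eef_rot: [[0.973, 0.232, -0.0], [0.232, -0.973, -0.001], [-0.0, 0.001, -1.0]]
force: [0.6, 0.0, 0.4]
opening: 85.8
finger_force: 0.0
[447.72892005 278.54476845 272.73047286] -76.56283584939078
[317.24273757 240.53158325]
[317.96975953 -11.81179699]
[319.33693159 214.51636415]
[321.88896668 186.61997337]
[323.3039254 159.9651249]
```

View pics/w7.png

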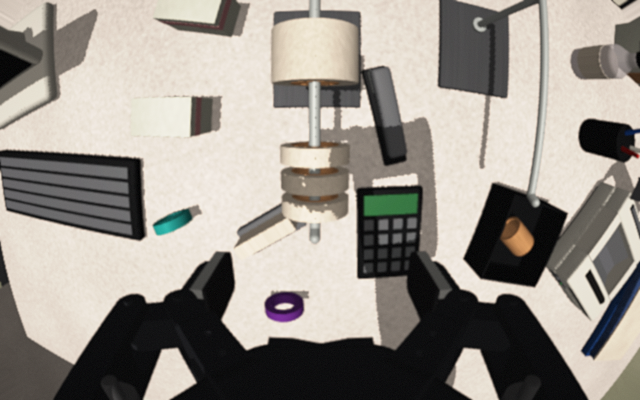

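```bash

python3 - <<'E'
from h import *
np.set_printoptions(precision=1,suppress=True)
im=cv2.imread('pics/w7.png').astype(int)
p=im[132:232,294:308].mean(1)
for r in range(0,100,2): print(132+r,p[r].astype(int).tolist(),end=' ')
s=robot.observe();d=optics.get_image('wrist')
print()
for r in (143,150,157,165,170,180,190,196,205,215,222,240): print(r,wat(s,d,315,r,188))
print(wat(s,d,315,240,185),wat(s,d,314,5,172))
E
```

```text
132 [223, 232, 239] 134 [223, 231, 239] 136 [222, 231, 238] 138 [224, 232, 240] 140 [211, 224, 235] 142 [100, 117, 136] 144 [40, 63, 94] 146 [63, 84, 110] 148 [154, 174, 190] 150 [216, 234, 242] 152 [219, 234, 242] 154 [219, 234, 243] 156 [219, 234, 242] 158 [219, 234, 243] 160 [218, 234, 242] 162 [219, 234, 242] 164 [222, 236, 244] 166 [206, 228, 240] 168 [87, 109, 134] 170 [39, 63, 93] 172 [44, 67, 96] 174 [69, 87, 108] 176 [102, 116, 128] 178 [122, 137, 150] 180 [113, 128, 140] 182 [120, 136, 148] 184 [133, 150, 163] 186 [121, 136, 149] 188 [113, 127, 139] 190 [113, 128, 140] 192 [115, 130, 142] 194 [100, 116, 130] 196 [51, 72, 98] 198 [44, 67, 95] 200 [59, 76, 97] 202 [80, 93, 103] 204 [103, 116, 127] 206 [159, 179, 194] 208 [206, 225, 235] 210 [218, 234, 242] 212 [219, 234, 243] 214 [218, 234, 242] 216 [217, 233, 242] 218 [220, 235, 243] 220 [208, 226, 236] 222 [140, 152, 162] 224 [114, 117, 122] 226 [136, 142, 150] 228 [172, 183, 192] 230 [202, 213, 223] 
143 [492.6 293.5 188. ]
150 [487.1 292.2 188. ]
157 [481.5 290.9 188. ]
165 [475.1 289.4 188. ]
170 [471.  288.5 188. ]
180 [462.8 286.6 188. ]
190 [454.5 284.6 188. ]
196 [449.5 283.5 188. ]
205 [441.8 281.7 188. ]
215 [433.1 279.7 188. ]
222 [426.9 278.2 188. ]
240 [410.4 274.4 188. ]
[409.  274.2 185. ] [609.3 322.3 172. ]
```

View pics/w7c.png

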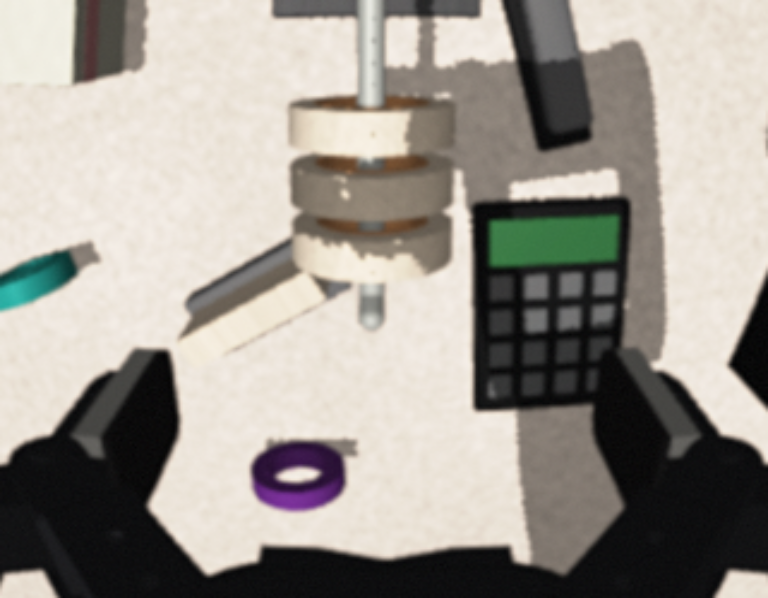

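```bash

python3 -m pendant '[[[-0.67,0.05,0],[0,0,0]],[[0,0,-1],[0,0,0]],[[0,0,-1],[0,0,0]],[[0,0,-1],[0,0,0]],[[0,0,0],[0,0,0]]]' 1
python3 -m pendant '[[[0,0,-1],[0,0,0]],[[0,0,-1],[0,0,0]],[[0,0,-1],[0,0,0]],[[0,0,-1],[0,0,0]],[[0,0,-0.7],[0,0,0]],[[0,0,0],[0,0,0]]]'
python3 -m pendant '[[[0,0,0],[0,0,0]],[[0,0,0],[0,0,0]],[[0,0,0],[0,0,0]],[[0,0,0],[0,0,0]]]' -1
```

```text
t: 19.0
tcp_pos: [431.4, 278.0, 209.8]
eef_rot: [[0.973, 0.23, -0.006], [0.23, -0.973, -0.003], [-0.007, 0.001, -1.0]]
force: [-0.3, -0.1, -0.5]
opening: 85.5
finger_force: 0.0
t: 19.6
tcp_pos: [433.0, 278.8, 117.5]
eef_rot: [[0.973, 0.23, -0.003], [0.23, -0.973, -0.001], [-0.004, 0.001, -1.0]]
force: [0.3, 0.4, -0.3]
opening: 85.2
finger_force: 0.0
t: 20.0
tcp_pos: [436.2, 280.2, 120.7]
eef_rot: [[0.973, 0.23, 0.004], [0.23, -0.973, 0.002], [0.004, -0.001, -1.0]]
force: [0.6, 0.1, 6.2]
opening: 61.8
finger_force: 65.7
```

```bash

python3 -m pendant '[[[0,0,0.5],[0,0,0]],[[0,0,0.5],[0,0,0]],[[0,0,0],[0,0,0]]]' -1
python3 -m pendant '[[[-0.6,-0.14,0],[0,0,0]],[[-0.8,-0.19,0],[0,0,0]],[[-0.8,-0.19,0],[0,0,0]],[[-0.8,-0.19,0],[0,0,0]],[[0,0,0],[0,0,0]]]' -1
python3 - <<'E'
from h import *
np.set_printoptions(precision=1,suppress=True)
s,d=snap('wrist','w8.png')
print(s['tcp_pos'],s['opening'])
for P in ([495,59.5,185],[711,101,172],[409,274,185]): print(wproj(s,d,P))
im=d['image'].astype(int)
cv2.imwrite('pics/w8c.png',d['image'][:,:,::-1])
E
```

```text
t: 20.3
tcp_pos: [435.8, 280.2, 140.7]
eef_rot: [[0.973, 0.23, 0.003], [0.23, -0.973, 0.001], [0.003, -0.001, -1.0]]
force: [0.6, 0.5, -0.2]
opening: 61.6
finger_force: 65.4
t: 20.8
tcp_pos: [371.2, 264.5, 137.6]
eef_rot: [[0.973, 0.231, -0.004], [0.231, -0.973, -0.001], [-0.004, 0.001, -1.0]]
force: [0.3, -0.1, -0.7]
opening: 62.2
finger_force: 65.4
[371.2 264.5 137.6] 62.16492107253121
[663.6 150.9]
[ 620.3 -111.3]
[319.9 200.4]
```

```bash

python3 - <<'E'
from h import *
np.set_printoptions(precision=1,suppress=True)
im=cv2.imread('pics/w7.png')
g=cv2.cvtColor(im,6)
# spare prong columns at rows
for r in (150,160,170,180,190,196,200,204,208): print(r,g[r,525:552].tolist())
s=dict(robot.observe());d=optics.get_image('wrist')
s['tcp_pos']=np.array([447.7,278.5,272.7]);y=np.array([np.cos(np.radians(-76.56)),np.sin(np.radians(-76.56)),0]);s['eef_rot']=np.c_[np.cross(y,[0,0,-1]),y,[0,0,-1]]
for q in ((533,202),(538,170),(543,120),(546,60)): print(q,wat(s,d,*q,183 if q[1]>200 else 172))
E
python3 -m pendant '[[[0.3,-1,0],[0,0,-0.45]],[[0.3,-1,0],[0,0,0]],[[0.3,-1,0],[0,0,0]],[[0.3,-1,0],[0,0,0]],[[0.3,-1,0],[0,0,0]],[[0.3,-1,0],[0,0,0]],[[0.3,-1,0],[0,0,0]],[[0.3,-1,0],[0,0,0]]]'
python3 -m pendant '[[[0.3,-1,0],[0,0,0]],[[0.3,-1,0],[0,0,0]],[[0,0,0],[0,0,0]],[[0,0,0],[0,0,0]]]'
```

```text
150 [232, 231, 228, 224, 227, 229, 233, 233, 200, 133, 109, 137, 169, 198, 216, 209, 198, 207, 225, 230, 229, 228, 229, 231, 230, 229, 229]
160 [233, 233, 229, 229, 229, 231, 215, 155, 105, 119, 151, 182, 208, 217, 205, 201, 219, 233, 234, 230, 227, 223, 225, 228, 229, 230, 229]
170 [232, 231, 233, 233, 226, 189, 125, 108, 137, 167, 197, 216, 209, 197, 208, 224, 229, 227, 226, 227, 228, 229, 229, 229, 229, 228, 229]
180 [228, 229, 228, 210, 147, 106, 126, 157, 186, 210, 210, 197, 197, 218, 230, 229, 227, 224, 226, 226, 229, 230, 230, 227, 227, 228, 230]
190 [199, 188, 142, 106, 122, 151, 180, 205, 211, 205, 203, 220, 229, 229, 229, 230, 230, 230, 228, 229, 230, 231, 228, 226, 227, 229, 230]
196 [13, 34, 60, 79, 92, 103, 113, 119, 124, 128, 138, 152, 159, 177, 202, 210, 209, 218, 228, 228, 228, 228, 227, 226, 227, 228, 228]
200 [19, 17, 20, 32, 57, 72, 88, 101, 121, 138, 159, 171, 173, 150, 88, 37, 38, 55, 73, 93, 109, 116, 129, 166, 203, 224, 228]
204 [18, 18, 20, 16, 20, 32, 60, 100, 134, 161, 183, 197, 197, 171, 105, 39, 17, 16, 17, 15, 11, 6, 11, 26, 55, 109, 159]
208 [19, 22, 20, 21, 19, 19, 18, 20, 22, 26, 30, 25, 21, 19, 17, 16, 17, 8, 8, 7, 7, 8, 10, 13, 19, 15, 15]
(533, 202) [494.1  66.3 183. ]
(538, 170) [526.9  64.5 172. ]
(543, 120) [578.   76.6 172. ]
(546, 60) [640.3  88.9 172. ]
t: 21.7
tcp_pos: [423.7, 104.4, 138.9]
eef_rot: [[0.983, 0.185, 0.001], [0.185, -0.983, -0.0], [0.001, 0.0, -1.0]]
force: [0.3, 0.3, 0.2]
opening: 62.1
finger_force: 65.4
t: 22.1
tcp_pos: [435.0, 65.3, 138.7]
eef_rot: [[0.983, 0.184, -0.0], [0.184, -0.983, 0.001], [0.0, -0.001, -1.0]]
force: [-0.4, -0.1, -0.7]
opening: 62.5
finger_force: 65.4
```

```bash

python3 -m pendant '[[[0,-0.75,0],[0,0,0]],[[0,0,0],[0,0,0]],[[1,0.19,0],[0,0,0]],[[1,0.19,0],[0,0,0]],[[1,0.19,0],[0,0,0]],[[1,0.19,0],[0,0,0]],[[1,0.19,0],[0,0,0]],[[0,0,0],[0,0,0]]]'
python3 - <<'E'
from h import *
s,d=snap('wrist','w9.png');print(s['tcp_pos'],s['force'])
E
```

```text
t: 22.9
tcp_pos: [536.6, 70.9, 139.0]
eef_rot: [[0.982, 0.187, 0.002], [0.187, -0.982, 0.001], [0.002, -0.0, -1.0]]
force: [-0.1, 0.1, -1.0]
opening: 62.6
finger_force: 65.5
[536.63960181  70.90117016 138.97047701] [-0.10310191  0.10082487 -0.97485833]
```

View pics/w9.png

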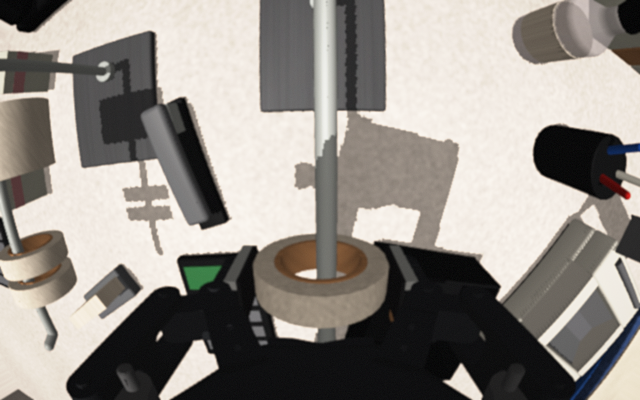

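```bash

python3 -m pendant '[[[1,0.19,0],[0,0,0]],[[1,0.19,0],[0,0,0]],[[1,0.19,0],[0,0,0]],[[1,0.19,0],[0,0,0]],[[1,0.19,0],[0,0,0]],[[0,0,0],[0,0,0]],[[0,0,-0.5],[0,0,0]],[[0,0,-0.4],[0,0,0]]]'
python3 -m pendant '[[[0,0,0],[0,0,0]],[[0,0,0],[0,0,0]],[[0,0,0],[0,0,0]],[[0,0,0],[0,0,0]]]' 1
python3 -m pendant '[[[0,0,0.5],[0,0,0]],[[0,0,1],[0,0,0]],[[0,0,1],[0,0,0]],[[0,0,1],[0,0,0]],[[0,0,1],[0,0,0]],[[-1,1,0.5],[0,0,0.45]],[[-1,1,0],[0,0,0]],[[-1,1,0],[0,0,0]]]'
python3 -m pendant '[[[-1,1,0],[0,0,0]],[[-1,1,0],[0,0,0]],[[-1,1,0],[0,0,0]],[[-1,1,0],[0,0,0]],[[-1,1,0],[0,0,0]],[[-0.8,1,0],[0,0,0]],[[0,0.8,0],[0,0,0]],[[0,0,0],[0,0,0]]]'
python3 - <<'E'
from h import *
s,d=snap('wrist','w10.png')
print(s['tcp_pos'])
g=cv2.cvtColor(d['image'],cv2.COLOR_RGB2GRAY)
for r in range(120,256,2): print(r,int(g[r,290:305].mean()),end=' ')
for z in (480.7,458.7): 
  for e in(8,-8): print(wproj(s,d,[z+e,274.2+.24*(z+e-409),188]))
E
```

```text
t: 23.75
tcp_pos: [633.0, 88.6, 120.3]
eef_rot: [[0.983, 0.186, -0.002], [0.186, -0.983, 0.0], [-0.002, -0.0, -1.0]]
force: [-9.9, 1.5, 47.4]
opening: 62.3
finger_force: 71.2
t: 24.15
tcp_pos: [634.1, 88.3, 120.5]
eef_rot: [[0.983, 0.186, -0.001], [0.186, -0.983, -0.0], [-0.001, -0.0, -1.0]]
force: [0.0, 0.2, 0.2]
opening: 85.7
finger_force: 0.0
t: 24.95
tcp_pos: [574.6, 148.9, 222.6]
eef_rot: [[0.973, 0.229, 0.003], [0.229, -0.973, 0.0], [0.003, 0.0, -1.0]]
force: [0.5, 1.4, -0.2]
opening: 85.3
finger_force: 0.0
t: 25.75
tcp_pos: [459.0, 286.1, 221.7]
eef_rot: [[0.973, 0.232, 0.002], [0.232, -0.973, 0.001], [0.002, -0.001, -1.0]]
force: [0.1, 0.4, 0.1]
opening: 85.3
finger_force: 0.0
[458.97846621 286.13319332 221.74889092]
120 235 122 231 124 231 126 232 128 234 130 234 132 234 134 234 136 234 138 233 140 233 142 234 144 234 146 234 148 233 150 234 152 234 154 225 156 225 158 229 160 224 162 206 164 120 166 73 168 69 170 72 172 87 174 102 176 188 178 232 180 232 182 232 184 232 186 234 188 228 190 182 192 151 194 141 196 130 198 113 200 75 202 74 204 81 206 93 208 100 210 116 212 127 214 128 216 136 218 148 220 145 222 132 224 127 226 134 228 148 230 124 232 82 234 69 236 68 238 69 240 74 242 84 244 97 246 102 248 115 250 133 252 174 254 206 [320.85940097 176.78916469]
[320.90081818 200.89778186]
[320.91539216 209.67285823]
[320.95167863 232.26247362]
```

```bash

python3 -m pendant '[[[0,0,-1],[0,0,0]],[[0,0,-1],[0,0,0]],[[0,0,-1],[0,0,0]],[[0,0,-1],[0,0,0]],[[0,0,-1],[0,0,0]],[[0,0,-0.15],[0,0,0]],[[0,0,0],[0,0,0]]]' 1
python3 -m pendant '[[[0,0,0],[0,0,0]],[[0,0,0],[0,0,0]],[[0,0,0],[0,0,0]],[[0,0,0],[0,0,0]]]' -1
python3 -m pendant '[[[0,0,0.5],[0,0,0]],[[0,0,0.5],[0,0,0]],[[0,0,0],[0,0,0]]]' -1
```

```text
t: 26.5
tcp_pos: [458.9, 283.5, 117.3]
eef_rot: [[0.974, 0.229, -0.001], [0.229, -0.974, -0.001], [-0.001, 0.001, -1.0]]
force: [0.8, 1.3, 0.4]
opening: 85.2
finger_force: 0.0
t: 26.9
tcp_pos: [460.4, 284.9, 119.9]
eef_rot: [[0.973, 0.23, 0.004], [0.23, -0.973, 0.001], [0.005, -0.0, -1.0]]
force: [1.0, -0.2, 6.0]
opening: 62.2
finger_force: 65.8
t: 27.2
tcp_pos: [459.6, 285.0, 139.7]
eef_rot: [[0.973, 0.23, 0.003], [0.23, -0.973, 0.001], [0.003, -0.001, -1.0]]
force: [0.4, -0.4, -0.6]
opening: 62.4
finger_force: 65.4
```

```bash

python3 -m pendant '[[[-0.6,-0.14,0],[0,0,0]],[[-1,-0.235,0],[0,0,0]],[[-1,-0.235,0],[0,0,0]],[[-1,-0.235,0],[0,0,0]],[[-0.8,-0.19,0],[0,0,0]],[[0.15,-0.5,0],[0,0,-0.45]],[[0.3,-1,0],[0,0,0]],[[0.3,-1,0],[0,0,0]]]' -1
python3 -m pendant '[[[0.3,-1,0],[0,0,0]],[[0.3,-1,0],[0,0,0]],[[0.3,-1,0],[0,0,0]],[[0.3,-1,0],[0,0,0]],[[0.3,-1,0],[0,0,0]],[[0.3,-1,0],[0,0,0]],[[0.3,-1,0],[0,0,0]],[[0.3,-1,0],[0,0,0]]]' -1
python3 -m pendant '[[[0,0,0],[0,0,0]],[[0,0,0],[0,0,0]]]'
```

```text
t: 28.0
tcp_pos: [385.4, 212.8, 137.6]
eef_rot: [[0.983, 0.186, 0.0], [0.186, -0.983, -0.0], [-0.0, 0.0, -1.0]]
force: [-0.6, 0.1, -0.6]
opening: 62.2
finger_force: 65.4
t: 28.8
tcp_pos: [433.5, 52.2, 137.5]
eef_rot: [[0.983, 0.184, -0.0], [0.184, -0.983, -0.0], [-0.0, 0.0, -1.0]]
force: [0.1, 0.6, -0.3]
opening: 62.6
finger_force: 65.4
t: 29.0
tcp_pos: [433.3, 53.3, 137.5]
eef_rot: [[0.983, 0.183, -0.001], [0.183, -0.983, 0.0], [-0.001, -0.001, -1.0]]
force: [-0.1, -0.4, 0.6]
opening: 62.2
finger_force: 65.4
```

```bash

python3 -m pendant '[[[0,-0.2,0],[0,0,0]],[[1,0.19,0],[0,0,0]],[[1,0.19,0],[0,0,0]],[[1,0.19,0],[0,0,0]],[[1,0.19,0],[0,0,0]],[[1,0.19,0],[0,0,0]],[[1,0.19,0],[0,0,0]],[[1,0.19,0],[0,0,0]]]' -1
python3 -m pendant '[[[1,0.19,0],[0,0,0]],[[0.5,0.1,0],[0,0,0]],[[0,0,-0.4],[0,0,0]],[[0,0,-0.2],[0,0,0]],[[0,0,0],[0,0,0]]]'
python3 -m pendant '[[[0,0,0],[0,0,0]],[[0,0,0],[0,0,0]],[[0,0,0],[0,0,0]],[[0,0,0],[0,0,0]]]' 1
python3 -m pendant '[[[0,0,0.5],[0,0,0]],[[0,0,1],[0,0,0]],[[0,0,1],[0,0,0]],[[0,0,1],[0,0,0]],[[0,0,1],[0,0,0]],[[-1,1,0.5],[0,0,0.45]],[[-0.7,1,0],[0,0,0]],[[-0.7,1,0],[0,0,0]]]'
python3 -m pendant '[[[-0.7,1,0],[0,0,0]],[[-0.6,1,0],[0,0,0]],[[-0.6,1,0],[0,0,0]],[[-0.6,1,0],[0,0,0]],[[-0.6,1,0],[0,0,0]],[[-0.6,1,0],[0,0,0]],[[0,1,0],[0,0,0]],[[0,0,0],[0,0,0]]]'
```

```text
t: 29.8
tcp_pos: [573.8, 77.3, 137.5]
eef_rot: [[0.982, 0.187, -0.001], [0.187, -0.982, 0.0], [-0.001, -0.0, -1.0]]
force: [0.0, 0.0, 0.9]
opening: 62.2
finger_force: 65.5
t: 30.3
tcp_pos: [601.3, 82.2, 124.0]
eef_rot: [[0.983, 0.186, -0.004], [0.186, -0.983, -0.0], [-0.004, -0.001, -1.0]]
force: [0.2, -0.4, -0.6]
opening: 62.4
finger_force: 65.5
t: 30.7
tcp_pos: [603.7, 82.0, 126.2]
eef_rot: [[0.983, 0.186, 0.001], [0.186, -0.983, 0.0], [0.001, 0.0, -1.0]]
force: [-0.1, -0.2, -0.3]
opening: 85.4
finger_force: 0.0
t: 31.5
tcp_pos: [555.7, 142.6, 227.7]
eef_rot: [[0.973, 0.229, 0.003], [0.229, -0.973, 0.0], [0.003, 0.0, -1.0]]
force: [-0.1, 0.5, -1.0]
opening: 85.5
finger_force: 0.0
t: 32.3
tcp_pos: [481.3, 284.2, 226.9]
eef_rot: [[0.973, 0.233, 0.002], [0.233, -0.973, 0.001], [0.002, -0.001, -1.0]]
force: [-0.7, -0.4, -0.7]
opening: 85.0
finger_force: 0.0
```

```bash

python3 -m pendant '[[[0,0.3,-1],[0,0,0]],[[0,0,-1],[0,0,0]],[[0,0,-1],[0,0,0]],[[0,0,-1],[0,0,0]],[[0,0,-1],[0,0,0]],[[0,0,-0.4],[0,0,0]],[[0,0,0],[0,0,0]]]' 1
python3 -m pendant '[[[0,0,0],[0,0,0]],[[0,0,0],[0,0,0]],[[0,0,0],[0,0,0]],[[0,0,0],[0,0,0]]]' -1
python3 -m pendant '[[[0,0,0.5],[0,0,0]],[[0,0,0.5],[0,0,0]],[[0,0,0],[0,0,0]]]' -1
python3 -m pendant '[[[-0.6,-0.14,0],[0,0,0]],[[-1,-0.235,0],[0,0,0]],[[-1,-0.235,0],[0,0,0]],[[-1,-0.235,0],[0,0,0]],[[-1,-0.235,0],[0,0,0]],[[-0.9,-0.2,0],[0,0,0]],[[0.15,-0.5,0],[0,0,-0.45]],[[0.3,-1,0],[0,0,0]]]' -1
python3 -m pendant '[[[0.3,-1,0],[0,0,0]],[[0.3,-1,0],[0,0,0]],[[0.3,-1,0],[0,0,0]],[[0.3,-1,0],[0,0,0]],[[0.3,-1,0],[0,0,0]],[[0.3,-1,0],[0,0,0]],[[0.3,-1,0],[0,0,0]],[[0.3,-1,0],[0,0,0]]]' -1
python3 -m pendant '[[[0,-1,0],[0,0,0]],[[0,0,0],[0,0,0]],[[0,0,0],[0,0,0]]]'
```

```text
t: 33.0
tcp_pos: [480.9, 287.1, 116.8]
eef_rot: [[0.973, 0.229, -0.002], [0.229, -0.973, -0.001], [-0.003, 0.001, -1.0]]
force: [-0.8, -0.2, 0.3]
opening: 85.4
finger_force: 0.0
t: 33.4
tcp_pos: [483.3, 288.6, 119.9]
eef_rot: [[0.973, 0.23, 0.004], [0.23, -0.973, 0.001], [0.004, -0.0, -1.0]]
force: [0.6, -1.0, 6.1]
opening: 62.5
finger_force: 65.8
t: 33.7
tcp_pos: [482.7, 288.6, 139.8]
eef_rot: [[0.973, 0.23, 0.003], [0.23, -0.973, 0.001], [0.003, -0.001, -1.0]]
force: [0.9, 0.1, -0.6]
opening: 61.9
finger_force: 65.4
t: 34.5
tcp_pos: [379.4, 232.4, 137.4]
eef_rot: [[0.982, 0.187, -0.0], [0.187, -0.982, -0.0], [-0.0, -0.0, -1.0]]
force: [0.9, 0.4, -0.5]
opening: 62.4
finger_force: 65.4
t: 35.3
tcp_pos: [428.5, 71.1, 137.5]
eef_rot: [[0.983, 0.184, -0.0], [0.184, -0.983, -0.0], [-0.0, 0.0, -1.0]]
force: [0.1, 0.9, -0.5]
opening: 62.2
finger_force: 65.4
t: 35.6
tcp_pos: [428.3, 52.2, 137.5]
eef_rot: [[0.983, 0.183, -0.0], [0.183, -0.983, 0.0], [-0.0, -0.001, -1.0]]
force: [0.4, -0.2, -1.0]
opening: 62.1
finger_force: 65.4
```

```bash

python3 -m pendant '[[[0,-0.2,0],[0,0,0]],[[1,0.19,0],[0,0,0]],[[1,0.19,0],[0,0,0]],[[1,0.19,0],[0,0,0]],[[1,0.19,0],[0,0,0]],[[1,0.19,0],[0,0,0]],[[1,0.19,0],[0,0,0]],[[1,0.19,0],[0,0,0]]]' -1
python3 -m pendant '[[[0.3,0.05,0],[0,0,0]],[[0,0,-0.4],[0,0,0]],[[0,0,-0.2],[0,0,0]],[[0,0,0],[0,0,0]]]'
python3 -m pendant '[[[0,0,0],[0,0,0]],[[0,0,0],[0,0,0]],[[0,0,0],[0,0,0]],[[0,0,0],[0,0,0]]]' 1
python3 -m pendant '[[[0,0,0.5],[0,0,0]],[[0,0,1],[0,0,0]],[[0,0,1],[0,0,0]],[[0,0,1],[0,0,0]],[[0,0,1],[0,0,0]],[[0,1,1],[0,0,1]],[[0,1,1],[0,0,1]],[[0,1,1],[0,0,1]]]'
python3 -m pendant '[[[0,1,0],[0,0,1]],[[0,1,0],[0,0,1]],[[0,1,0],[0,0,1]],[[0,1,0],[0,0,1]],[[0,1,0],[0,0,1]],[[0,1,0],[0,0,1]],[[0,1,0],[0,0,1]],[[0,0.5,0],[0,0,1]]]'
python3 -m pendant '[[[0,0,0],[0,0,1]],[[0,0,0],[0,0,1]],[[0,0,0],[0,0,1]],[[0,0,0],[0,0,1]],[[0,0,0],[0,0,1]],[[0,0,0],[0,0,0.15]],[[0,0,0],[0,0,0]]]'
python3 - <<'E'
from h import *
s,d=snap('wrist','w11.png')
print(s['tcp_pos'],np.degrees(np.arctan2(s['eef_rot'][1,1],s['eef_rot'][0,1])))
u=np.array([.973,.231,0]);c=np.array([568,311,195])
a,b,m=[wproj(s,d,c+k*u) for k in(-25,25,0)];print(a,b,m)
g=cv2.cvtColor(d['image'],cv2.COLOR_RGB2GRAY);r=int(m[1])
print(r,[(x,int(g[r-2:r+3,x:x+3].mean())) for x in range(int(min(a[0],b[0]))-45,int(max(a[0],b[0]))+45,3)])
print([(y,int(g[y:y+3,int(m[0])-4:int(m[0])+5].mean())) for y in range(max(0,r-90),r+90,5)])
E
```

```text
t: 36.4
tcp_pos: [569.1, 76.1, 137.5]
eef_rot: [[0.982, 0.187, -0.001], [0.187, -0.982, 0.0], [-0.0, -0.0, -1.0]]
force: [0.4, 0.4, -1.1]
opening: 61.9
finger_force: 65.4
t: 36.8
tcp_pos: [572.4, 76.1, 124.1]
eef_rot: [[0.983, 0.186, -0.004], [0.186, -0.983, -0.0], [-0.004, -0.001, -1.0]]
force: [0.0, -0.0, -0.7]
opening: 62.6
finger_force: 65.4
t: 37.2
tcp_pos: [574.7, 76.0, 126.2]
eef_rot: [[0.983, 0.186, 0.001], [0.186, -0.983, -0.0], [0.001, 0.0, -1.0]]
force: [-0.4, 0.0, -0.5]
opening: 85.6
finger_force: 0.0
t: 38.0
tcp_pos: [574.7, 136.6, 277.7]
eef_rot: [[0.882, 0.471, 0.001], [0.471, -0.882, 0.0], [0.001, 0.0, -1.0]]
force: [0.9, 0.2, 0.3]
opening: 85.0
finger_force: 0.0
t: 38.8
tcp_pos: [574.4, 287.8, 276.7]
eef_rot: [[0.275, 0.961, 0.001], [0.961, -0.275, 0.001], [0.001, 0.001, -1.0]]
force: [-0.2, 0.2, 0.3]
opening: 85.2
finger_force: 0.0
t: 39.5
tcp_pos: [574.7, 286.1, 276.4]
eef_rot: [[-0.227, 0.974, 0.001], [0.974, 0.227, 0.0], [0.0, 0.001, -1.0]]
force: [0.0, -0.7, -0.3]
opening: 85.3
finger_force: 0.0
[574.66805977 286.11607934 276.39914644] 13.144289790550973
[287.74
[... 406 characters left out ...]
(323, 236), (326, 235), (329, 233), (332, 236), (335, 235), (338, 237), (341, 236), (344, 236), (347, 203), (350, 99), (353, 98), (356, 98), (359, 98), (362, 99), (365, 99), (368, 99), (371, 100), (374, 100), (377, 100), (380, 99), (383, 159), (386, 228), (389, 236), (392, 236)]
[(79, 232), (84, 232), (89, 235), (94, 229), (99, 160), (104, 97), (109, 97), (114, 96), (119, 170), (124, 203), (129, 219), (134, 224), (139, 231), (144, 233), (149, 234), (154, 236), (159, 236), (164, 236), (169, 233), (174, 232), (179, 226), (184, 219), (189, 208), (194, 185), (199, 122), (204, 55), (209, 55), (214, 76), (219, 128), (224, 127), (229, 130), (234, 123), (239, 126), (244, 129), (249, 127), (254, 55)]
```

```bash

python3 -m pendant '[[[-0.33,0.62,0],[0,0,0]],[[0,0.62,-1],[0,0,0]],[[0,0,-1],[0,0,0]],[[0,0,-1],[0,0,0]],[[0,0,-1],[0,0,0]],[[0,0,-0.5],[0,0,0]],[[0,0,0],[0,0,0]],[[0,0,0],[0,0,0]]]' 1
python3 -m pendant '[[[0,0,-0.6],[0,0,0]],[[0,0,-0.8],[0,0,0]],[[0,0,-0.3],[0,0,0]],[[0,0,0],[0,0,0]],[[0,0,0],[0,0,0]]]'
```

```text
t: 40.35
tcp_pos: [568.2, 311.4, 186.5]
eef_rot: [[-0.229, 0.973, 0.001], [0.973, 0.229, 0.001], [0.0, 0.001, -1.0]]
force: [-0.6, 0.4, 0.4]
opening: 85.1
finger_force: 0.0
t: 40.85
tcp_pos: [567.8, 310.8, 151.3]
eef_rot: [[-0.229, 0.973, -0.001], [0.973, 0.229, -0.0], [-0.0, -0.001, -1.0]]
force: [-0.3, -0.4, -0.8]
opening: 85.1
finger_force: 0.0
```

```bash

python3 -m pendant '[[[0,0,0],[0,0,0]],[[0,0,0],[0,0,0]],[[0,0,0],[0,0,0]],[[0,0,0],[0,0,0]],[[0,0,0],[0,0,0]]]' -1
python3 -m pendant '[[[0,0,0.3],[0,0,0]],[[0,0,0.3],[0,0,0]],[[0,0,0.35],[0,0,0]],[[0,0,0],[0,0,0]],[[0,0,0],[0,0,0]]]' -1
```

```text
t: 41.35
tcp_pos: [568.7, 311.1, 152.8]
eef_rot: [[-0.229, 0.973, 0.002], [0.973, 0.229, 0.001], [0.0, 0.002, -1.0]]
force: [1.3, 0.1, 2.5]
opening: 48.4
finger_force: 63.9
t: 41.85
tcp_pos: [568.0, 310.9, 171.0]
eef_rot: [[-0.229, 0.973, 0.0], [0.973, 0.229, 0.0], [0.0, 0.0, -1.0]]
force: [0.2, -0.7, -1.8]
opening: 48.3
finger_force: 63.4
```

```bash

python3 -m pendant '[[[-0.5,-0.117,0],[0,0,0]],[[-1,-0.235,0],[0,0,0]],[[-1,-0.235,0],[0,0,0]],[[-1,-0.235,0],[0,0,0]],[[-1,-0.235,0],[0,0,0]],[[-1,-0.235,0],[0,0,0]],[[-1,-0.235,0],[0,0,0]],[[0,0,0],[0,0,0]]]' -1
python3 -m pendant '[[[-1,-0.235,0],[0,0,0]],[[-1,-0.235,0],[0,0,0]],[[-1,-0.235,0],[0,0,0]],[[-1,-0.235,0],[0,0,0]],[[0,0,0],[0,0,0]]]' -1
```

```text
t: 42.65
tcp_pos: [434.4, 279.6, 169.9]
eef_rot: [[-0.23, 0.973, -0.003], [0.973, 0.23, -0.001], [-0.0, -0.004, -1.0]]
force: [0.7, 0.2, -1.0]
opening: 48.5
finger_force: 63.4
t: 43.15
tcp_pos: [355.9, 261.0, 170.3]
eef_rot: [[-0.23, 0.973, -0.002], [0.973, 0.23, -0.001], [-0.0, -0.002, -1.0]]
force: [-0.1, -0.0, -1.9]
opening: 48.5
finger_force: 63.4
```

```bash

python3 -m pendant '[[[0,-0.5,0.5],[0,0,0]],[[0.1,-1,0.5],[0,0,0]],[[0.1,-1,0],[0,0,0]],[[0.1,-1,0],[0,0,0]],[[0.1,-1,0],[0,0,0]],[[0.1,-1,0],[0,0,0]],[[0.1,-1,0],[0,0,0]],[[0.1,-1,0],[0,0,0]]]' -1
python3 -m pendant '[[[0.15,-1,0],[0,0,0.9]],[[0.15,-1,0],[0,0,0.9]],[[0.15,-1,0],[0,0,0.9]],[[0.15,-1,0],[0,0,0.9]],[[0.15,-1,0],[0,0,0.9]],[[0.15,-1,0],[0,0,0.9]],[[0.15,-1,0],[0,0,0.9]],[[0.15,-1,0],[0,0,0.9]]]' -1
python3 -m pendant '[[[0.15,-1,0],[0,0,0.9]],[[0.15,-1,0],[0,0,0.73]],[[0.15,-1,0],[0,0,0]],[[0.15,-1,0],[0,0,0]],[[0.15,-1,0],[0,0,0]],[[0.15,-1,0],[0,0,0]],[[0.15,-1,0],[0,0,0]],[[0.15,-1,0],[0,0,0]]]' -1
python3 -m pendant '[[[0.15,-1,0],[0,0,0]],[[0.15,-1,0],[0,0,0]],[[0.15,-1,0],[0,0,0]],[[0,0,0],[0,0,0]],[[0,0,0],[0,0,0]]]' -1
```

```text
t: 43.95
tcp_pos: [373.7, 109.9, 192.1]
eef_rot: [[-0.228, 0.974, 0.003], [0.974, 0.228, -0.0], [-0.001, 0.002, -1.0]]
force: [-0.5, -0.4, -1.6]
opening: 48.1
finger_force: 63.3
t: 44.75
tcp_pos: [397.3, -50.7, 192.1]
eef_rot: [[-0.816, 0.579, 0.002], [0.579, 0.816, -0.001], [-0.003, 0.0, -1.0]]
force: [1.2, -0.1, -1.9]
opening: 48.6
finger_force: 63.4
t: 45.55
tcp_pos: [420.7, -211.2, 191.9]
eef_rot: [[-0.897, 0.442, 0.001], [0.442, 0.897, -0.002], [-0.002, -0.001, -1.0]]
force: [-0.8, -0.3, -2.0]
opening: 48.4
finger_force: 63.4
t: 46.05
tcp_pos: [428.9, -268.9, 190.6]
eef_rot: [[-0.897, 0.442, -0.0], [0.442, 0.897, 0.001], [0.001, 0.001, -1.0]]
force: [0.1, 0.3, -2.2]
opening: 48.7
finger_force: 63.4
```

```bash

python3 -m pendant '[[[0.15,-0.7,0],[0,0,0]],[[0,-0.7,0],[0,0,0]],[[0,-0.65,0],[0,0,0]],[[0,0,0],[0,0,0]],[[0,0,-1],[0,0,0]],[[0,0,-1],[0,0,0]],[[0,0,0],[0,0,0]]]' -1
python3 - <<'E'
from h import *
s,d=snap('wrist','w12.png'); print(s['tcp_pos'])
cv2.imwrite('pics/w12c.png',d['image'][:,:,::-1])
E
```

```text
t: 46.75
tcp_pos: [429.8, -307.3, 147.6]
eef_rot: [[-0.897, 0.441, -0.005], [0.441, 0.897, 0.006], [0.007, 0.003, -1.0]]
force: [-0.2, 0.6, -1.8]
opening: 48.8
finger_force: 63.3
[ 429.84315055 -307.29735029  147.60241196]
```

View pics/w12c.png

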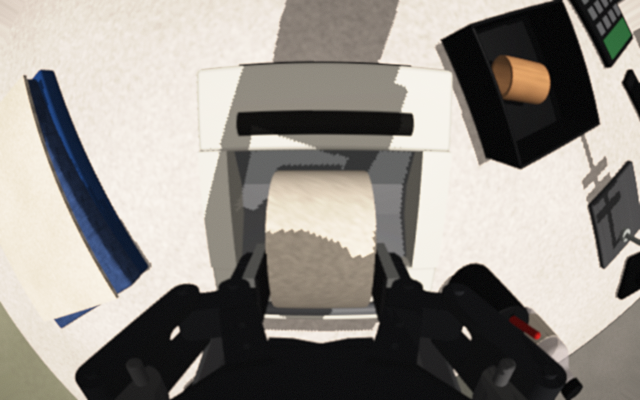

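```bash

python3 - <<'E'
from h import *
s=robot.observe();d=optics.get_image('wrist');print(s['tcp_pos'])
for k in(-47,):
  for z in(95,): print(wproj(s,d,[431.5+.898*k,-309.5-.44*k,z]))
E
python3 -m pendant '[[[0.05,-0.05,-0.5],[0,0,0]],[[0,0,-0.5],[0,0,0]],[[0,0,-0.5],[0,0,0]],[[0,0,-0.5],[0,0,0]],[[0,0,-0.3],[0,0,0]],[[0,0,0],[0,0,0]],[[0,0,0],[0,0,0]]]' -1
```

```text
[ 430.80311649 -308.2222213   149.26302847]
[318.14426263 148.75647701]
t: 47.55
tcp_pos: [433.0, -310.5, 104.7]
eef_rot: [[-0.897, 0.441, -0.0], [0.441, 0.897, 0.0], [0.0, 0.0, -1.0]]
force: [-0.1, 0.9, -2.5]
opening: 48.6
finger_force: 63.3
```

```bash

python3 -m pendant '[[[0,0,-0.3],[0,0,0]],[[0,0,-0.3],[0,0,0]],[[0,0,0],[0,0,0]],[[0,0,0],[0,0,0]]]' -1
python3 -m pendant '[[[0,0,-0.15],[0,0,0]],[[0,0,0],[0,0,0]],[[0,0,0],[0,0,0]]]' -1
```

```text
t: 47.95
tcp_pos: [432.8, -310.2, 92.5]
eef_rot: [[-0.897, 0.441, -0.0], [0.441, 0.897, 0.001], [0.001, 0.0, -1.0]]
force: [0.1, 0.6, -2.1]
opening: 48.7
finger_force: 63.3
t: 48.25
tcp_pos: [433.6, -311.0, 90.9]
eef_rot: [[-0.897, 0.441, 0.001], [0.441, 0.897, -0.001], [-0.002, -0.0, -1.0]]
force: [-0.8, 1.1, 4.8]
opening: 48.7
finger_force: 64.0
```

```bash

python3 -m pendant '[[[0,0,0],[0,0,0]],[[0,0,0],[0,0,0]],[[0,0,0],[0,0,0]],[[0,0,0],[0,0,0]]]' 1
python3 -m pendant '[[[0,0,0.5],[0,0,0]],[[0,0,1],[0,0,0]],[[0,0,1],[0,0,0]],[[0,0,1],[0,0,0]],[[0,0,1],[0,0,0]],[[0,0,1],[0,0,0]],[[0,0,1],[0,0,0]],[[0,0,1],[0,0,0]]]'
python3 -m pendant '[[[0,0,1],[0,0,0]],[[0,0,1],[0,0,0]],[[0,0,1],[0,0,0]],[[0,0,1],[0,0,0]],[[0,0,0],[0,0,0]]]' -1
python3 - <<'E'
from h import *
np.set_printoptions(precision=1,suppress=True)
snap('wrist','w13.png')
P=lambda x,y,z:at('top',x/4+395,y/4+135,z)
b=np.array([431.5,-309.5,0]);ex=np.array([.898,-.44,0]);ey=np.array([.44,.898,0])
for q in((395,148,267),(418,85,262),(280,22,262),(558,148,262),(530,220,267),(245,95,267)):
    p=P(*q);print(q,p,'bay x,y',(p-b)@ex,(p-b)@ey)
print('pencup',at('top',407,150,120))
s,d=snap('top','t13.png')
cv2.imwrite('pics/t13c.png',cv2.resize(d['image'][110:260,380:560,::-1],None,fx=4,fy=4,interpolation=cv2.INTER_CUBIC))
E
```

```text
t: 48.65
tcp_pos: [432.9, -310.3, 89.5]
eef_rot: [[-0.897, 0.441, -0.0], [0.441, 0.897, 0.0], [0.0, 0.0, -1.0]]
force: [-0.7, 0.1, -0.3]
opening: 85.5
finger_force: 0.0
t: 49.45
tcp_pos: [433.0, -310.5, 241.4]
eef_rot: [[-0.897, 0.441, 0.001], [0.441, 0.897, -0.001], [-0.001, -0.0, -1.0]]
force: [0.2, -0.3, -0.7]
opening: 85.4
finger_force: 0.0
t: 49.95
tcp_pos: [434.3, -311.8, 324.1]
eef_rot: [[-0.897, 0.441, 0.006], [0.441, 0.897, -0.006], [-0.007, -0.003, -1.0]]
force: [0.4, -0.2, 0.2]
opening: 11.9
finger_force: 0.0
(395, 148, 267) [ 533.9 -357.2  267. ] bay x,y 112.91159653095427 2.1973532684087
(418, 85, 262) [ 572.8 -375.9  262. ] bay x,y 156.08545033455204 2.56890781093248
(280, 22, 262) [ 614.2 -295.6  262. ] bay x,y 157.98857924518128 92.88441306786403
(558, 148, 262) [ 531.8 -456.4  262. ] bay x,y 154.69679707327563 -87.73422856655813
(530, 220, 267) [ 488.2 -433.7  267. ] bay x,y 105.52953565208603 -86.57134810122827
(245, 95, 267) [ 568.8 -270.   267. ] bay x,y 105.91564541039763 95.86961152841984
pencup [ 626.9 -183.3  120. ]
```

```bash

python3 -m pendant '[[[1,-0.49,0],[0,0,0]],[[1,-0.49,0],[0,0,0]],[[1,-0.49,0],[0,0,0]],[[1,-0.49,0],[0,0,0]],[[1,-0.49,0],[0,0,0]],[[1,-0.49,0],[0,0,0]],[[1,-0.49,0],[0,0,0]],[[1,-0.49,0],[0,0,0]]]' -1
python3 -m pendant '[[[0.3,-0.15,0],[0,0,0]],[[0,0,0],[0,0,0]],[[0,0,-1],[0,0,0]],[[0,0,-1],[0,0,0]],[[0,0,-1],[0,0,0]],[[0,0,-1],[0,0,0]],[[0,0,-1],[0,0,0]],[[0,0,-0.4],[0,0,0]]]'
python3 -m pendant '[[[0,0,0],[0,0,0]],[[0,0,0],[0,0,0]]]'
```

```text
t: 50.85
tcp_pos: [593.1, -388.6, 317.2]
eef_rot: [[-0.897, 0.441, -0.003], [0.441, 0.897, 0.003], [0.004, 0.001, -1.0]]
force: [0.3, 0.0, -0.3]
opening: 0.2
finger_force: 0.0
t: 51.65
tcp_pos: [596.7, -390.3, 208.7]
eef_rot: [[-0.897, 0.441, -0.005], [0.441, 0.897, 0.004], [0.006, 0.001, -1.0]]
force: [-0.4, -0.2, -0.5]
opening: -0.1
finger_force: 0.0
t: 51.85
tcp_pos: [598.9, -392.0, 212.8]
eef_rot: [[-0.897, 0.441, 0.001], [0.441, 0.897, -0.001], [-0.001, -0.0, -1.0]]
force: [0.1, 0.5, -0.0]
opening: -0.1
finger_force: 0.0
```

```bash

python3 -m pendant '[[[-0.4,0.2,0.05],[0,0,0]],[[-0.4,0.2,0.05],[0,0,0]],[[-0.5,0.24,0.19],[0,0,0]],[[-0.5,0.24,0.19],[0,0,0]],[[-0.5,0.24,0.19],[0,0,0]],[[0,0,0],[0,0,0]]]'
python3 -m pendant '[[[-0.54,0.26,0.05],[0,0,0]],[[-0.54,0.26,0.05],[0,0,0]],[[-0.54,0.26,0.05],[0,0,0]],[[-0.54,0.26,0.05],[0,0,0]],[[0,0,0],[0,0,0]]]'
```

```text
t: 52.45
tcp_pos: [551.6, -368.9, 226.7]
eef_rot: [[-0.897, 0.441, -0.0], [0.441, 0.897, -0.001], [0.0, -0.001, -1.0]]
force: [1.2, -0.6, 0.7]
opening: -0.0
finger_force: 0.4
t: 52.95
tcp_pos: [508.0, -347.8, 228.8]
eef_rot: [[-0.897, 0.441, -0.003], [0.441, 0.897, 0.001], [0.003, 0.0, -1.0]]
force: [0.0, 0.7, -0.4]
opening: 0.0
finger_force: 0.0
```

```bash

python3 -m pendant '[[[-0.72,0.35,-0.12],[0,0,0]],[[-0.72,0.35,-0.12],[0,0,0]]]'
python3 -m pendant '[[[-0.72,0.35,-0.22],[0,0,0]],[[-0.72,0.35,-0.22],[0,0,0]]]'
python3 -m pendant '[[[-0.67,0.33,-0.4],[0,0,0]],[[-0.67,0.33,-0.4],[0,0,0]]]'
```

```text
t: 53.15
tcp_pos: [481.3, -334.9, 224.3]
eef_rot: [[-0.898, 0.441, 0.001], [0.441, 0.898, -0.0], [-0.001, 0.0, -1.0]]
force: [1.9, -1.0, 0.6]
opening: -0.2
finger_force: 1.1
t: 53.35
tcp_pos: [451.8, -320.5, 214.9]
eef_rot: [[-0.897, 0.441, -0.001], [0.441, 0.897, 0.0], [0.001, 0.0, -1.0]]
force: [2.3, -1.3, -0.4]
opening: 0.1
finger_force: 0.9
t: 53.55
tcp_pos: [424.9, -307.3, 198.9]
eef_rot: [[-0.897, 0.441, -0.001], [0.441, 0.897, 0.0], [0.001, 0.0, -1.0]]
force: [1.6, -0.9, 0.4]
opening: 0.1
finger_force: 0.8
```

```bash

python3 -m pendant '[[[-0.6,0.3,-0.55],[0,0,0]],[[-0.6,0.3,-0.55],[0,0,0]]]'
python3 -m pendant '[[[-0.45,0.22,-0.65],[0,0,0]],[[-0.45,0.22,-0.65],[0,0,0]]]'
python3 -m pendant '[[[-0.31,0.15,-0.6],[0,0,0]],[[-0.31,0.15,-0.6],[0,0,0]],[[0,0,0],[0,0,0]]]'
```

```text
t: 53.75
tcp_pos: [400.7, -295.2, 176.9]
eef_rot: [[-0.897, 0.441, -0.001], [0.441, 0.897, 0.001], [0.001, -0.0, -1.0]]
force: [0.6, -0.2, 0.5]
opening: -0.3
finger_force: 0.6
t: 53.95
tcp_pos: [382.6, -286.3, 150.7]
eef_rot: [[-0.897, 0.441, -0.001], [0.441, 0.897, 0.001], [0.002, 0.0, -1.0]]
force: [0.3, -0.8, 1.3]
opening: 0.1
finger_force: 0.5
t: 54.25
tcp_pos: [371.4, -281.2, 128.5]
eef_rot: [[-0.897, 0.441, 0.001], [0.441, 0.897, -0.001], [-0.002, -0.0, -1.0]]
force: [-0.2, 1.9, 7.6]
opening: 0.2
finger_force: 3.8
```

```bash

python3 -m pendant '[[[0,0,-0.2],[0,0,0]],[[0,0,0],[0,0,0]]]'
python3 -m pendant '[[[0,0,-0.2],[0,0,0]],[[0,0,0],[0,0,0]],[[0,0,0],[0,0,0]]]'
python3 -m pendant '[[[0,0,-0.15],[0,0,0]],[[0,0,0],[0,0,0]],[[0,0,0],[0,0,0]]]'
```

```text
t: 54.45
tcp_pos: [371.4, -281.3, 128.3]
eef_rot: [[-0.898, 0.441, -0.0], [0.441, 0.898, -0.001], [-0.0, -0.001, -1.0]]
force: [-7.5, 8.6, 30.6]
opening: 0.2
finger_force: 15.2
t: 54.75
tcp_pos: [371.5, -281.3, 128.1]
eef_rot: [[-0.898, 0.44, -0.001], [0.44, 0.898, -0.001], [0.0, -0.001, -1.0]]
force: [-15.5, 16.2, 53.1]
opening: 0.0
finger_force: 26.5
t: 55.05
tcp_pos: [371.5, -281.4, 127.9]
eef_rot: [[-0.898, 0.44, -0.001], [0.44, 0.898, -0.001], [0.001, -0.001, -1.0]]
force: [-21.5, 21.1, 69.7]
opening: 0.3
finger_force: 35.1
```

```bash

python3 -m pendant '[[[0,0,0.5],[0,0,0]],[[0,0,1],[0,0,0]],[[0,0,1],[0,0,0]],[[0,0,1],[0,0,0]],[[-0.3,0.3,1],[0,0,0]],[[0,0.5,1],[0,0,0]],[[0,0.5,1],[0,0,0]],[[0,0,0],[0,0,0]]]'
python3 - <<'E'
from h import *
np.set_printoptions(precision=1,suppress=True)
s,d=snap('wrist','w14.png'); s2,d2=snap('top','t14.png')
t0=cv2.imread('pics/top0.png').astype(int); t1=d2['image'][:,:,::-1].astype(int)
u=np.array([.982,.19,0])
for x in (550,560,574,589,604,619,634,650): 
    p=proj('top',[x,61.5+.191*(x-495),187]); q=proj('top',[x-.19*22,61.5+.191*(x-495)+22,178]).astype(int); print(x,p.round(),t1[q[1],q[0]],t0[q[1],q[0]])
df=(np.abs(t1-t0).max(2)>45).astype(np.uint8);df=cv2.morphologyEx(df,cv2.MORPH_OPEN,np.ones((3,3)))
n,l,st,c=cv2.connectedComponentsWithStats(df)
for i in range(1,n):
    if st[i,4]>20: print(st[i])
im=d['image'].astype(int); m=((im[:,:,0]-im[:,:,2]>40)&(im[:,:,0]>50)).astype(np.uint8)
n,l,st,c=cv2.connectedComponentsWithStats(m)
for i in range(1,n):
    if st[i,4]>300: print('orange',st[i],wat(s,d,*c[i],30))
print(s['tcp_pos'])
# lid shut top corners luminance: predicted quad
b=np.array([431.5,-309.5,0]);ex=np.array([.898,-.44,0]);ey=np.array([.44,.898,0])
for sx,sy in((-85,80),(-85,-80),(-100,80),(-100,-80),(60,0),(60,80)):
    P=b+ex*sx+ey*sy+[0,0,151 if sx>-95 else 90];q=wproj(s,d,P);k=proj('top',P)
    print(sx,sy,q.round(),im[int(q[1])%400,int(q[0])%640],k.round(),t1[int(k[1]),int(k[0])])
E
```

```text
t: 55.85
tcp_pos: [366.0, -255.2, 248.8]
eef_rot: [[-0.898, 0.44, 0.003], [0.44, 0.898, -0.003], [-0.004, -0.002, -1.0]]
force: [0.9, -0.5, -0.1]
opening: 0.5
finger_force: 0.0
550 [316. 176.] [134 142 149] [127 133 143]
560 [315. 172.] [71 80 85] [127 133 141]
574 [314. 167.] [114 126 135] [101 106 114]
589 [313. 161.] [ 82  95 101] [54 55 56]
604 [311. 156.] [113 126 134] [53 52 50]
619 [310. 150.] [59 69 76] [56 53 52]
634 [309. 145.] [109 123 133] [54 49 51]
650 [308. 139.] [59 55 56] [55 52 51]
[ 435  141  100   61 3220]
[299 142  21  10 136]
[302 154  21   9 126]
[225 162  12  18 144]
[216 164  10  19 125]
[318 171   5   8  35]
[  300   177   232   223 21824]
[237 201  21  26 266]
[257 203   8   5  35]
[377 203  12  49 521]
[332 204  11  48 468]
[259 210   7   6  35]
[261 218   8   5  35]
[346 218  21  19 267]
[527 221  15  57 524]
[425 232   7   5  24]
[542 234  28  57 931]
[ 158  270  139   81 3827]
[533 283   9  22 124]
[   0  310  147   90 9686]
[293 330   8  11  38]
[ 244  335   71   65 2756]
[379 341   7   8  42]
[374 380  14  10  85]
orange [ 458  120   47   35 1426] [420.4 -39.8  30. ]
[ 366.  -255.2  248.8]
-85 80 [387. 191.] [133 130 129] [420. 235.] [82 79 81]
-85 -80 [211. 192.] [125 124 123] [477. 260.] [60 75 67]
-100 80 [376. 163.] [249 246 239] [413. 240.] [152 159 162]
-100 -80 [228. 164.] [246 243 235] [466. 264.] [78 96 84]
60 0 [301. 323.] [16 16 17] [469. 198.] [76 72 70]
60 80 [376. 321.] [15 17 17] [441. 185.] [73 69 71]
```

```bash

python3 - <<'E'
from h import *
s,d=snap('wrist','w15.png');g=cv2.cvtColor(d['image'],cv2.COLOR_RGB2GRAY)
b=np.array([431.5,-309.5,0]);ex=np.array([.898,-.44,0]);ey=np.array([.44,.898,0])
for sy in(70,-60):
    q=[wproj(s,d,b+ex*-90+ey*sy+[0,0,z]) for z in(151,95,165)];print(np.round(q,0).tolist());c=int(q[0][0])
    print([(r,int(g[r,c])) for r in range(150,212,3)])
E
```

```text
[[377.0, 189.0], [368.0, 175.0], [380.0, 193.0]]
[(150, 119), (153, 118), (156, 176), (159, 243), (162, 246), (165, 246), (168, 246), (171, 246), (174, 246), (177, 77), (180, 51), (183, 52), (186, 45), (189, 152), (192, 132), (195, 129), (198, 130), (201, 129), (204, 129), (207, 130), (210, 129)]
[[230.0, 189.0], [245.0, 176.0], [225.0, 193.0]]
[(150, 242), (153, 198), (156, 144), (159, 237), (162, 243), (165, 243), (168, 243), (171, 243), (174, 245), (177, 100), (180, 49), (183, 43), (186, 46), (189, 56), (192, 63), (195, 62), (198, 61), (201, 62), (204, 59), (207, 61), (210, 61)]
```

Top edge at row 188 and lower edge at row 176, both as predicted for a shut lid.

```bash
python3 -c "
from bench import job
print(job.job_done())"
```

```text
the job is handed in; nothing more can be done
None
```

The job is handed in, done in the order asked: the core is in the upright bin, all three narrow rolls hang on the spare hook, the wide roll lies across the bay, and the lid is fully shut; the bin was found about 2–3 cm from where it first stood, the expected knock I believe, and I left it there.

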